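# Set out the bearing caps from the parts carousel

## Robot

A 7-joint arm with a two-finger parallel gripper is mounted at the origin on the work surface. World frame = base frame: x ahead of the robot, y to its left, z up, the work surface at z = 0. Lengths are in m, angles in rad, forces in N, time in s.
With the tool pointing down it reaches from about 0.425 to 0.95 m from the base axis. Payload 4.7 kg.
Tool frame: the origin (TCP) lies midway between the tips of the shut fingers; the grasp point (between the pads) lies 19 mm behind it; z points along the fingers, y is the line along which they close (so a half turn about z gives the same grasp; the last joint's range is limited). The gripper opens to 87 mm and grips with 3 to 60 N. Pads are 19 mm wide; open, the fingers measure 117 mm over their backs; the gripper's body (75 mm by 190 mm) begins 51 mm behind the grasp point.
Start: joints at [-0.029, 0.469, -0.049, 1.532, 0.024, 1.141, -0.082], TCP at [0.675, 0, 0.223] pointing down, gripper open.
Joint ranges: [-2.59, 2.59], [-0.33, 1.99], [-1.39, 1.29], [0.1, 2.45], [-1.04, 4.18], [0.21, 1.99], [-2.66, 2.66]. Speed limits (rad/s): [2.57, 2.57, 3.14, 3.14, 3.14, 3.14, 3.14].

## Interface

Orientations are given as a rotation vector (axis times angle).
In Python, from station import robot gives the robot as it stands. The module is installed in compiled form; this text tells all that it offers.
- The arm moves only by the shell command python3 -m inch 'ROWS' [OPENING] [FORCE]. ROWS is JSON, a list of rows, each an object with "linear": the shift along the tool's x, y, z each as a share of 0.03 m, from -1 to 1, a list of three; "turn": the turn, a rotation vector about the tool's x, y, z each as a share of 180 degrees, from -1 to 1, a list of three. A call has 1 to 10 rows; each row shifts and turns the commanded pose from where the row before left it, along the tool's axes as they then stand; what a row does not reach is not made up. A row lasts 1/10 s, in which the tool goes at most 50 mm and 8.59 degrees, less where a joint would pass 70% of its speed; a pose out of reach is approached as far as the arm can. A call with a number of a shift or a turn outside -1 to 1 is refused whole. A call with a gripper value outside its range is refused whole. OPENING is the closure, from 0 (fully open) to 1 (shut), set as the call begins (- or left out, the last holds). The fingers move at their own pace and stop on an object; FORCE is the grip in N (left out, the last holds). Time passes only in rows, so rows that do not move let the fingers close. It gives the time, the measured TCP pose, the force, the opening and the grip force at its end, in the units of the state.
- robot.state(): the state, without advancing time (a new reading comes with each control period).
- robot.get_image(name): name is "scene" or "side" or "wrist"; returns a dict with "pixels" (384x512x3 uint8, red, green, blue), "fov_y" (degrees; the focal length in pixels is half the picture's height over the tangent of half this angle, whatever the lens; pixels are square), "cx", "cy" (the principal point, pixels), "rvec" (rotation vector, rad) and "tvec" (3), from world to camera coordinates, as OpenCV has them. Camera axes: x right, y down, z forward; pixel columns grow to the right and rows downward; lengths in m; the calibration is good to about 2 mm. A picture is of the moment at which its call begins. There is no depth.
- robot.sign_off(): hands the job in; it is judged then, once.
The state is a dict: "clock": time; "qpos": joint angles; "joint_velocities": joint speeds; "tau": joint torques, N m; "ee_pos": TCP position; "tool_rot": TCP orientation; "contact_force": force on the tool from outside, world axes, zero at the start; "wrist_torque": the same for the moment, N m; "finger_gap": finger opening in m; "grip_force": force on a finger pad.
Only numpy, scipy, OpenCV 4.12 (cv2) and the standard library are available. Lean on these libraries where they do the work, as an engineer would, in place of code of your own. Each camera call takes 0.05 s, during which the arm holds its last target. There are 200 camera calls.

## Task

Unload every bearing cap from the carousel and set it out in the tray, each flat in the nest of its own colour with its coloured lug pointing to the tray's white bar; the wire guard leaves only the front of the carousel open, so turn it by its orange knob until the cap you want faces you, and set each cap down gently rather than dropping it. When all the caps are in the tray, leave the carousel at rest with its white pocket facing the front, and leave the other things on the bench where they are.

Things in the scene. Friction and masses are not known exactly. Their poses are not given: they have to be found in the camera images.
- carousel_base: fixed base of the carousel. Origin on the turning axis at table height, z up; its -x side is the open front, towards the robot. A fixed guard of steel wires 40 mm apart, with an aluminium front edge (underside 92 mm, top 100 mm above the table), covers the disc from x = -35 mm back to the bracket (x = 214 mm), y to +-200 mm; caps under it cannot be lifted out
- disc: turning disc, 356 mm across; origin on the axis 30 mm above the table, z up. Turns both ways without stops, stays where left (friction 0.1 N m). Parts stand 10 mm above the origin (40 mm above the table). Four pockets centred 118 mm out along its +x (white floor patch), +y, -x, -y, between a hub (radius 65 mm), a rim (radius 174 mm) and diagonal ribs, all 10 mm tall
- white_pocket (a point): centre of the floor of the pocket with the white patch, 118 mm from the carousel axis
- knob (a point): top centre of the carousel's orange bar knob, on the turning axis above the guard and fixed to the disc. The bar is 44 mm long along the disc's x, 16 mm wide along the disc's y and 38 mm tall; its top is 148 mm above the table, its underside 110 mm; turning it turns the disc
- tray: fixed grey setting-out tray, 236 (x) by 200 (y) mm, plate 8 mm thick; origin at the centre of its underside, z up. A white bar 16 mm tall runs along its +x edge. Four nests, one per colour: a coloured floor patch framed by black rails 6 mm tall, inside 80 mm (x) by 62 mm (y), with a 30 mm gap in its +x end for the cap's lug
- cap_red: red-marked aluminium bearing cap (absent in some runs): arched block 70 (x) by 50 (y) by 44 mm tall, 0.27 to 0.41 kg, standing on two feet; origin at the centre of its underside (the block without lug), z up. A red lug 16 mm wide, 18 mm tall sticks out 14 mm at the foot of its +x end; a red T painted on its top has its stem towards the lug
- lug_red (a point): centre of the red cap's lug, 42 mm from the cap's centre along its +x
- nest_red (a point): centre of the floor of the red nest in the tray, 8 mm above the table; its axes are the tray's, the cap's lug must point along +x, to the white bar
- cap_yellow: yellow-marked aluminium bearing cap (absent in some runs): arched block 70 (x) by 50 (y) by 44 mm tall, 0.27 to 0.41 kg, standing on two feet; origin at the centre of its underside (the block without lug), z up. A yellow lug 16 mm wide, 18 mm tall sticks out 14 mm at the foot of its +x end; a yellow T painted on its top has its stem towards the lug
- lug_yellow (a point): centre of the yellow cap's lug, 42 mm from the cap's centre along its +x
- nest_yellow (a point): centre of the floor of the yellow nest in the tray, 8 mm above the table; its axes are the tray's, the cap's lug must point along +x, to the white bar
- cap_green: green-marked aluminium bearing cap (absent in some runs): arched block 70 (x) by 50 (y) by 44 mm tall, 0.27 to 0.41 kg, standing on two feet; origin at the centre of its underside (the block without lug), z up. A green lug 16 mm wide, 18 mm tall sticks out 14 mm at the foot of its +x end; a green T painted on its top has its stem towards the lug
- lug_green (a point): centre of the green cap's lug, 42 mm from the cap's centre along its +x
- nest_green (a point): centre of the floor of the green nest in the tray, 8 mm above the table; its axes are the tray's, the cap's lug must point along +x, to the white bar
- cap_blue: blue-marked aluminium bearing cap (absent in some runs): arched block 70 (x) by 50 (y) by 44 mm tall, 0.27 to 0.41 kg, standing on two feet; origin at the centre of its underside (the block without lug), z up. A blue lug 16 mm wide, 18 mm tall sticks out 14 mm at the foot of its +x end; a blue T painted on its top has its stem towards the lug
- lug_blue (a point): centre of the blue cap's lug, 42 mm from the cap's centre along its +x
- nest_blue (a point): centre of the floor of the blue nest in the tray, 8 mm above the table; its axes are the tray's, the cap's lug must point along +x, to the white bar
- caliper: bystander, to be left alone: a digital caliper with a blue slide, 190 mm long, lying flat
- gasket: bystander, to be left alone: a copper gasket ring, 60 mm across, lying flat
- jar: bystander, to be left alone: a small white jar with a red cap, 52 mm across, 65 mm tall
- wrench: bystander, to be left alone: a steel wrench, 180 mm long, lying flat
- t_key: bystander, to be left alone: a T-handle key with a black crossbar, 170 mm long, lying flat
- dial_gauge: bystander, to be left alone: a round dial gauge, 56 mm across, 18 mm thick, lying on its back with its stem out to one side
Things that resemble listed ones, but are neither listed nor needed, are in the scene too. What is shaped like the cap_yellow but brown or turquoise is not meant.

How it is judged:
By the outcome, as a careful person would: the job done as asked, in the order asked, and still so for the second after the job is handed in, with the robot touching nothing.
Of cap_red, cap_yellow, cap_green, cap_blue only 3 to 4 are there at a start; the rules pass over those that are not, and their reading is None.
At some moment in a run one of cap_red, cap_yellow, cap_green, cap_blue may be knocked a few centimetres aside while the robot is not near it.
It also fails if it takes over 210 s, if anything falls off the work surface, if the arm or the gripper's body presses on something with over 40 N, if the wrist force passes 120 N, or if a joint passes its speed limit or range.

## Working session

There is one attempt and no reset: what is moved stays moved. The work goes in short steps, Python scripts to look and compute and a shell command to move; the robot and the scene stay as the last step left them, time stands still between calls to the robot, and variables do not carry over. Pictures are saved under pics/ and viewed, at most 14 in all, crops included, and the job is handed in when it is done.

```bash
mkdir -p pics; cat > h.py <<'E'
import numpy as np, cv2
from scipy.spatial.transform import Rotation as R
from station import robot
def cam(n):
    d=robot.get_image(n); im=np.asarray(d["pixels"]); f=im.shape[0]/2/np.tan(np.radians(d["fov_y"])/2)
    K=np.array([[f,0,d["cx"]],[0,f,d["cy"]],[0,0,1]]); Rm=R.from_rotvec(d["rvec"]).as_matrix(); return dict(im=im,K=K,R=Rm,t=np.array(d["tvec"]))
def onz(c,u,v,z):
    d=c["R"].T@np.linalg.inv(c["K"])@np.array([u,v,1.]); o=-c["R"].T@c["t"]; return o+d*(z-o[2])/d[2]
def proj(c,p):
    q=c["K"]@(c["R"]@np.asarray(p,float)+c["t"]); return q[:2]/q[2]
def save(c,n,s=1.5,box=None):
    im=c["im"]
    if box: im=im[box[1]:box[3],box[0]:box[2]]
    cv2.imwrite("pics/"+n,cv2.resize(im[:,:,::-1],None,fx=s,fy=s,interpolation=cv2.INTER_CUBIC))
E
python3 - <<'E'
from h import *
for n in ("scene","side","wrist"):
    c=cam(n); save(c,n+"0.png"); print(n,-c["R"].T@c["t"],c["R"][2])
s=robot.state();print(s["ee_pos"],s["tool_rot"],R.from_rotvec(s["tool_rot"]).as_matrix())
E
```

```text
scene [1.35454146 0.79640417 1.39117995] [-0.4888759  -0.46406775 -0.73867549]
side [ 0.41050119 -1.12790497  0.9557285 ] [ 0.10464442  0.78988495 -0.60426096]
wrist [0.67501298 0.07976982 0.38449645] [-6.78024886e-04 -2.90005921e-01 -9.57024611e-01]
[6.74555650e-01 3.92415506e-05 2.21748364e-01] [-2.22062296e+00 -2.22086202e+00  1.72647727e-03] [[-1.07705204e-04  9.99998905e-01 -1.47606893e-03]
 [ 9.99999991e-01  1.07588903e-04 -7.88703219e-05]
 [-7.87114268e-05 -1.47607741e-03 -9.99998907e-01]]
```

View pics/scene0.png

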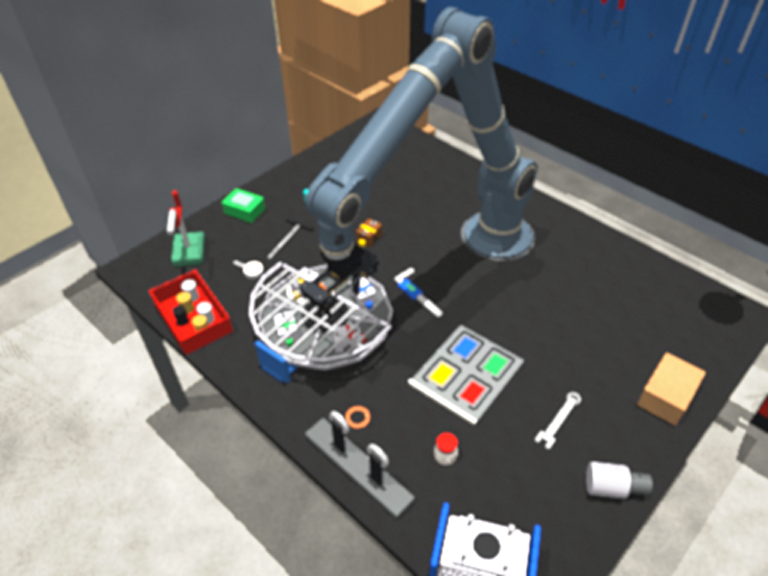

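View pics/side0.png

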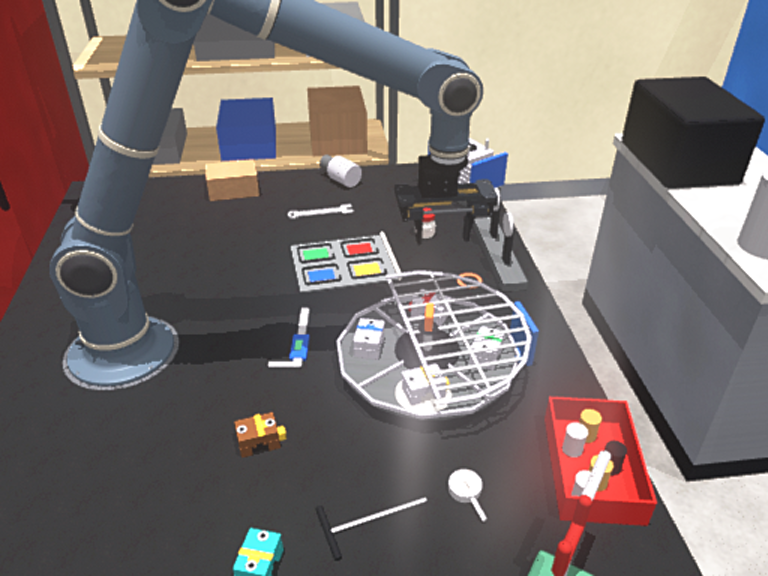

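View pics/wrist0.png

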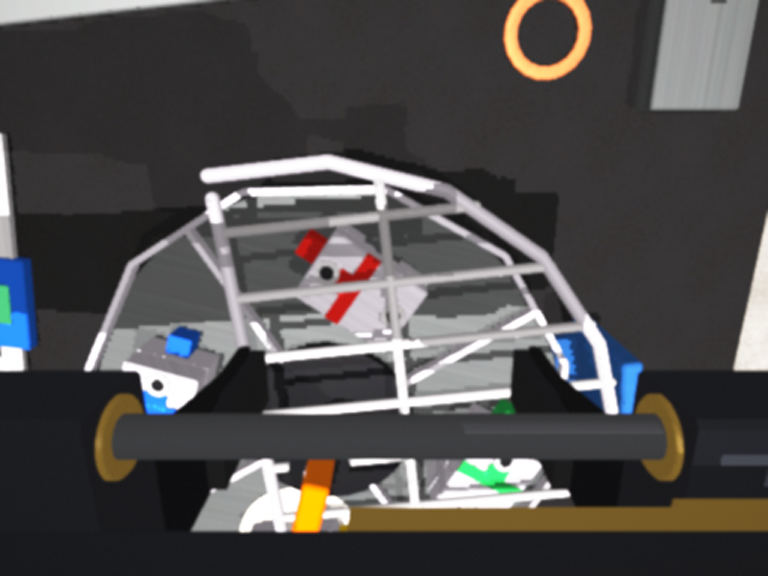

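Look-alikes for caps: brown cap with yellow T (side0 view px 260,432) and turquoise cap (258,555), which aren't wanted. Real aluminium caps, all on the disc: blue (368,335), red behind the knob (425,300), green (488,340), yellow in the white pocket (420,385).

```bash
cat >> h.py <<'E'
RNG={"red":[(0,6),(174,180)],"orange":[(7,17)],"yellow":[(20,33)],"green":[(45,85)],"blue":[(103,125)]}
def blobs(c,col,smin=150,vmin=80,amin=12):
    h=cv2.cvtColor(c["im"],cv2.COLOR_RGB2HSV); m=np.zeros(h.shape[:2],np.uint8)
    for a,b in RNG[col]: m|=cv2.inRange(h,(a,smin,vmin),(b,255,255))
    n,l,s,ce=cv2.connectedComponentsWithStats(m); return [(int(s[i,4]),ce[i].round(1),s[i,:4]) for i in range(1,n) if s[i,4]>=amin],l
E
python3 - <<'E'
from h import *
for n in("side","scene"):
    c=cam(n)
    for col in RNG:
        for a,ce,bb in blobs(c,col)[0]:
            p=onz(c,*ce,.0085)
            if .3<p[0]<1.1 and -.4<p[1]<.6: print(n,col,a,ce,bb,p[:2].round(3), onz(c,*ce,.084)[:2].round(3),onz(c,*ce,.129)[:2].round(3))
E
```

```text
side red 28 [285.3 144.4] [282 143   8   4] [0.737 0.445] [0.711 0.32 ] [0.695 0.245]
side red 84 [239.4 165.3] [232 162  16   7] [0.535 0.313] [0.525 0.198] [0.519 0.13 ]
side orange 25 [177.8 277. ] [174 275   9   5] [ 0.307 -0.234] [ 0.315 -0.305] [ 0.32  -0.348]
side orange 38 [180.2 286.3] [176 283   9   8] [ 0.314 -0.269] [ 0.322 -0.338] [ 0.326 -0.378]
side yellow 37 [187.5 288.7] [185 284   6  10] [ 0.334 -0.28 ] [ 0.34  -0.348] [ 0.344 -0.388]
side blue 98 [213.8 183. ] [206 180  17   7] [0.432 0.209] [0.43  0.102] [0.429 0.039]
side blue 28 [347.8 207.1] [343 201  11  17] [0.872 0.013] [ 0.835 -0.077] [ 0.813 -0.132]
side blue 17 [246.1 218. ] [240 217  13   3] [ 0.526 -0.001] [ 0.517 -0.091] [ 0.511 -0.144]
side blue 138 [199.4 231. ] [193 223  13  17] [ 0.373 -0.046] [ 0.376 -0.133] [ 0.378 -0.184]
scene red 108 [314.4 261.3] [308 255  14  13] [0.532 0.315] [0.577 0.342] [0.604 0.357]
scene red 161 [297.7 294.3] [291 288  15  14] [0.685 0.359] [0.722 0.383] [0.744 0.397]
scene orange 15 [239.1 155. ] [238 152   3   8] [ 0.301 -0.321] [ 0.359 -0.26 ] [ 0.393 -0.224]
scene 
[... 400 characters left out ...]
 [287 243  15  13] [0.542 0.222] [0.586 0.253] [0.613 0.272]
scene green 12 [192.5 227.5] [191 226   4   4] [ 0.743 -0.15 ] [ 0.776 -0.098] [ 0.796 -0.067]
scene green 87 [329.8 242.6] [324 237  13  12] [0.421 0.305] [0.472 0.332] [0.503 0.348]
scene blue 92 [272.7 192.5] [265 186  17  14] [ 0.374 -0.041] [0.427 0.005] [0.459 0.032]
scene blue 14 [245.7 202.5] [244 201   4   4] [ 0.497 -0.087] [ 0.544 -0.038] [ 0.572 -0.01 ]
scene blue 345 [182.2 241.7] [170 227  28  28] [ 0.818 -0.125] [ 0.848 -0.075] [ 0.865 -0.045]
scene blue 87 [309.8 231. ] [304 226  13  11] [0.43  0.211] [0.48  0.243] [0.51  0.262]
scene blue 251 [292.3 358.6] [286 335  14  49] [0.877 0.496] [0.903 0.512] [0.919 0.522]
```

```bash
python3 - <<'E'
from h import *
c=cam("side"); save(c,"side1.png",4,(215,165,365,285)); 
E
```

```text
(no output)
```

View pics/side1.png

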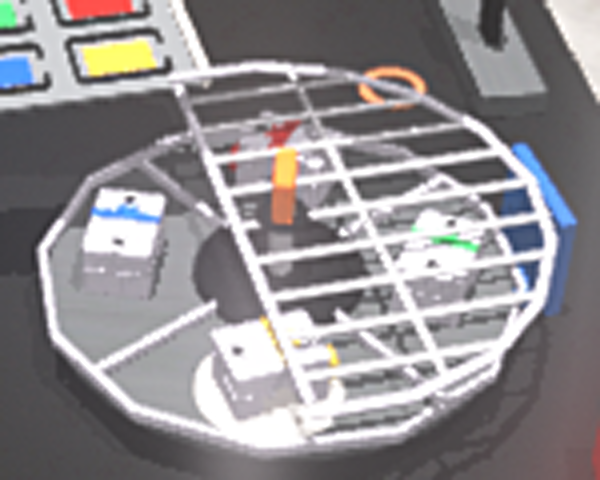

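Crop confirms the four aluminium caps in the carousel: blue at the front (px 246,218 full frame), yellow in the white pocket at right, green at the back, and red on the left. The knob top is at about (286,203). Moving back for a clear wrist view.

```bash
python3 -m inch '[{"linear":[-1,-0.6,-0.3],"turn":[0,0,0]},{"linear":[-1,-0.6,-0.3],"turn":[0,0,0]},{"linear":[-1,-0.6,-0.3],"turn":[0,0,0]},{"linear":[-1,-0.6,-0.3],"turn":[0,0,0]},{"linear":[-1,-0.6,0],"turn":[0,0,0]},{"linear":[-1,-0.6,0],"turn":[0,0,0]},{"linear":[-1,0,0],"turn":[0,0,0]},{"linear":[0,0,0],"turn":[0,0,0]}]' 0
cat > look.py <<'E'
from h import *
import sys
c=cam("wrist")
print("side knob", onz(cam("side"),286.5,203,.148)[:2].round(3))
for col in RNG:
    for a,ce,bb in blobs(c,col,110,60,25)[0]: print(col,a,ce,bb,"z.058",onz(c,*ce,.058)[:2].round(4),"z.084",onz(c,*ce,.084)[:2].round(4),"z.148",onz(c,*ce,.148)[:2].round(4))
if len(sys.argv)>1: save(c,sys.argv[1])
E
python3 look.py w1.png
```

```text
clock: 1.1
ee_pos: [0.5654, -0.216, 0.2588]
tool_rot: [2.229, 2.211, -0.004]
contact_force: [-0.0, -0.6, -0.8]
finger_gap: 0.0868
grip_force: 0.0
side knob [ 0.633 -0.114]
red 1472 [476.1 235.1] [441 219  71  29] z.058 [ 0.8223 -0.2995] z.084 [ 0.804  -0.2878] z.148 [ 0.7589 -0.2589]
orange 877 [332.8  79.2] [315  48  42  63] z.058 [ 0.6429 -0.1232] z.084 [ 0.6374 -0.1241] z.148 [ 0.6239 -0.1263]
orange 580 [ 52.6 221.2] [ 35 201  34  42] z.058 [ 0.3246 -0.2769] z.084 [ 0.3419 -0.2668] z.148 [ 0.3844 -0.2419]
orange 887 [ 20.6 227.1] [  0 206  41  41] z.058 [ 0.2856 -0.2839] z.084 [ 0.3057 -0.2733] z.148 [ 0.3551 -0.2472]
orange 30 [493.2 244.5] [485 243  18   4] z.058 [ 0.845  -0.3119] z.084 [ 0.8251 -0.2993] z.148 [ 0.776  -0.2683]
yellow 477 [337.   78.9] [326  53  22  52] z.058 [ 0.6472 -0.123 ] z.084 [ 0.6414 -0.1239] z.148 [ 0.6272 -0.1261]
yellow 166 [328.3 180.4] [323 172  12  18] z.058 [ 0.6438 -0.2309] z.084 [ 0.6382 -0.224 ] z.148 [ 0.6246 -0.2073]
yellow 36 [291.6 182.6] [290 175   4  20] z.058 [ 0.6025 -0.233 ] z.084 [ 0.5999 -0.226 ] z.148 [ 0.5936 -0.2089]
yellow 107 [
[... 2461 characters left out ...]
] z.148 [ 0.5373 -0.0761]
blue 211 [504.9  24.5] [493  16  19  23] z.058 [ 0.8098 -0.0738] z.084 [ 0.7924 -0.0782] z.148 [ 0.7495 -0.0891]
blue 658 [204.3  43.3] [177  29  55  30] z.058 [ 0.5125 -0.088 ] z.084 [ 0.5163 -0.0914] z.148 [ 0.5258 -0.0998]
blue 27 [482.9  34.1] [482  30   3  11] z.058 [ 0.7897 -0.0822] z.084 [ 0.7738 -0.086 ] z.148 [ 0.7344 -0.0954]
blue 38 [502.   44.9] [499  40   7  11] z.058 [ 0.8107 -0.0923] z.084 [ 0.7933 -0.0954] z.148 [ 0.7502 -0.103 ]
blue 33 [495.6  51.8] [493  45  10  12] z.058 [ 0.8056 -0.0986] z.084 [ 0.7885 -0.1013] z.148 [ 0.7463 -0.1078]
blue 715 [498.7  86.3] [484  65  28  38] z.058 [ 0.8154 -0.1318] z.084 [ 0.7976 -0.1321] z.148 [ 0.7537 -0.1327]
```

View pics/w1.png

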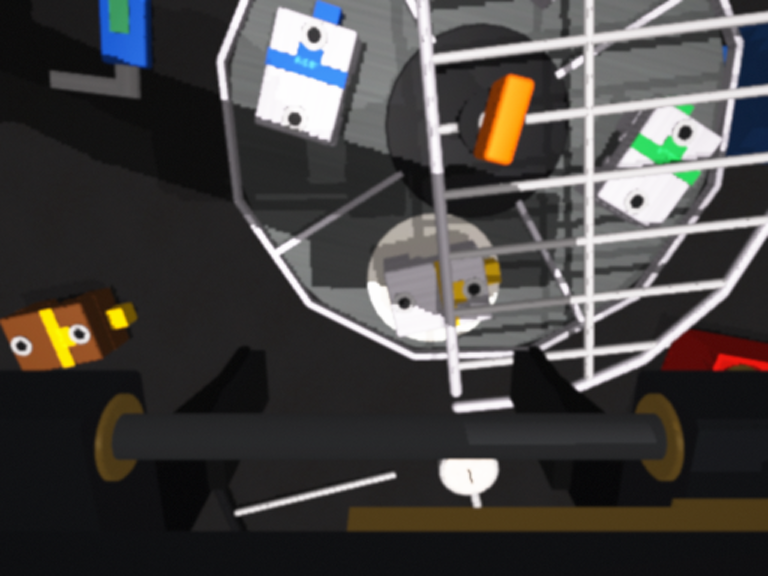

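Wrist view: blue cap top corners at about (280,8),(358,35),(335,143),(258,120) with its lug up (+y). The knob bar is at (505,118), tilted. Yellow sits on the white floor at (435,285), half under the guard.

```bash
python3 - <<'E'
from h import *
c=cam("wrist")
P=np.array([onz(c,u/1.5,v/1.5,.084)[:2] for u,v in [(280,8),(358,35),(335,143),(258,120)]]);print(P.round(4),P.mean(0))
print(np.linalg.norm(np.diff(P,axis=0),axis=1), np.degrees(np.arctan2(*(P[0]-P[3])[::-1])),np.degrees(np.arctan2(*(P[1]-P[2])[::-1])))
K=np.array([onz(c,u/1.5,v/1.5,.148)[:2] for u,v in [(512,75),(535,80),(512,163),(486,157)]]);print("knob",K.round(4),K.mean(0))
print("white",onz(c,433/1.5,277/1.5,.04))
print("guardedge",onz(c,430/1.5,60/1.5,.1),onz(c,452/1.5,340/1.5,.1))
E
```

```text
[[ 0.5026 -0.0541]
 [ 0.5492 -0.0689]
 [ 0.5331 -0.132 ]
 [ 0.4844 -0.1178]] [ 0.51732284 -0.09319151]
[0.04886747 0.06508685 0.05065957] 74.04074553588957 75.63577333182286
knob [[ 0.63   -0.0991]
 [ 0.6418 -0.1014]
 [ 0.6329 -0.1421]
 [ 0.619  -0.139 ]] [ 0.63091993 -0.12042233]
white [ 0.60250911 -0.23365967  0.04      ]
guardedge [ 0.59215346 -0.08524619  0.1       ] [ 0.61112823 -0.26259331  0.1       ]
```

Axis is (.631,-.120), the base yaw about +6°, and white at 256° on a 117 mm radius, which is consistent. Blue is at (.517,-.093) with its lug at 75°. Moving above it, 8 mm outward so the gripper body clears the knob.

```bash
python3 -m inch '[{"linear":[0.83,-0.37,0],"turn":[0,0,0]},{"linear":[0.83,-0.37,0],"turn":[0,0,0]},{"linear":[0.83,-0.37,0],"turn":[0,0,0]},{"linear":[0.83,-0.37,0],"turn":[0,0,0]},{"linear":[0.83,-0.37,0],"turn":[0,0,0]},{"linear":[0,0,0],"turn":[0,0,0.042]},{"linear":[0,0,1],"turn":[0,0,0.042]},{"linear":[0,0,1],"turn":[0,0,0]},{"linear":[0,0,1],"turn":[0,0,0]},{"linear":[0,0,0],"turn":[0,0,0]}]' 0
cat > st.py <<'E'
from h import *
s=robot.state(); M=R.from_rotvec(s["tool_rot"]).as_matrix()
print("t",s["clock"],"pos",np.round(s["ee_pos"],4),"yaw_x",round(np.degrees(np.arctan2(M[1,0],M[0,0])),1),"tilt",M[2].round(3),"F",np.round(s["contact_force"],1),"gap",s["finger_gap"],"grip",s["grip_force"],"q",np.round(s["qpos"],2))
def to(x,y,z=None):
    d=np.array([x-s["ee_pos"][0],y-s["ee_pos"][1],0 if z is None else z-s["ee_pos"][2]]); print("units",(M.T@d/.03).round(2))
E
python3 -c "
from st import *
to(.5096,-.091,.056)"
```

```text
clock: 2.25
ee_pos: [0.5087, -0.0833, 0.1651]
tool_rot: [-2.486, -1.91, 0.009]
contact_force: [0.1, -0.0, -0.2]
finger_gap: 0.0872
grip_force: 0.0
t 2.25 pos [ 0.5087 -0.0833  0.1651] yaw_x 75.1 tilt [-0.001 -0.008 -1.   ] F [ 0.1 -0.  -0.2] gap 0.08717848600621096 grip 0.0 q [ 0.1   0.28 -0.02  1.97  0.01  0.91 -0.19]
units [-0.24  0.13  3.64]
```

```bash
python3 -m inch '[{"linear":[-0.24,0.13,1],"turn":[0,0,0]},{"linear":[0,0,1],"turn":[0,0,0]},{"linear":[0,0,1],"turn":[0,0,0]},{"linear":[0,0,0.3],"turn":[0,0,0]},{"linear":[0,0,0.3],"turn":[0,0,0]},{"linear":[0,0,0],"turn":[0,0,0]},{"linear":[0,0,0],"turn":[0,0,0]}]' 0
python3 st.py
```

```text
clock: 2.95
ee_pos: [0.5145, -0.0933, 0.0618]
tool_rot: [2.493, 1.909, 0.003]
contact_force: [-0.3, -0.5, -0.3]
finger_gap: 0.0871
grip_force: 0.0
t 2.95 pos [ 0.5145 -0.0933  0.0618] yaw_x 74.9 tilt [ 0.     0.002 -1.   ] F [-0.3 -0.5 -0.3] gap 0.0870761027497364 grip 0.0 q [ 0.11  0.43 -0.02  2.04  0.01  0.67 -0.18]
```

```bash
python3 -m inch '[{"linear":[0,0,0],"turn":[0,0,0]},{"linear":[0,0,0],"turn":[0,0,0]},{"linear":[0,0,0],"turn":[0,0,0]},{"linear":[0,0,0],"turn":[0,0,0]},{"linear":[0,0,0],"turn":[0,0,0]},{"linear":[0,0,0],"turn":[0,0,0]}]' 1 25; python3 st.py
```

```text
clock: 3.55
ee_pos: [0.5138, -0.0934, 0.0607]
tool_rot: [2.494, 1.91, 0.001]
contact_force: [0.3, -0.0, -0.1]
finger_gap: 0.05
grip_force: 24.8
t 3.55 pos [ 0.5138 -0.0934  0.0607] yaw_x 74.9 tilt [ 0.     0.001 -1.   ] F [ 0.3 -0.  -0.1] gap 0.050014127772429154 grip 24.84223336992045 q [ 0.11  0.43 -0.02  2.04  0.01  0.67 -0.18]
```

```bash
python3 -m inch '[{"linear":[0,0,-0.5],"turn":[0,0,0]},{"linear":[0,0,-1],"turn":[0,0,0]},{"linear":[0,0,-1],"turn":[0,0,0]},{"linear":[0,0,-1],"turn":[0,0,0]},{"linear":[0,0,-1],"turn":[0,0,0]},{"linear":[0.5,-0.57,-1],"turn":[0,0,0]},{"linear":[0.95,-0.57,0],"turn":[0,0,0]},{"linear":[0.95,-0.57,0],"turn":[0,0,0]},{"linear":[0.95,-0.57,0],"turn":[0,0,0]},{"linear":[0.95,-0.57,0],"turn":[0,0,0]}]' 1
python3 -m inch '[{"linear":[0.7,-0.57,0],"turn":[0,0,0]},{"linear":[0,0,0],"turn":[0,0,0]},{"linear":[0,0,0],"turn":[0,0,0]}]' 1
python3 st.py; python3 - <<'E'
from h import *
c=cam("wrist"); save(c,"w2.png")
for col in("red","yellow","green","blue"):
    for a,ce,bb in blobs(c,col,110,60,150)[0]:print(col,a,ce,bb,onz(c,*ce,.008)[:2].round(4))
E
```

```text
clock: 4.55
ee_pos: [0.463, 0.0543, 0.2247]
tool_rot: [-2.494, -1.909, 0.003]
contact_force: [-0.1, -0.2, -4.0]
finger_gap: 0.05
grip_force: 24.9
clock: 4.85
ee_pos: [0.4527, 0.0782, 0.2249]
tool_rot: [-2.493, -1.912, 0.003]
contact_force: [0.2, -0.6, -3.8]
finger_gap: 0.05
grip_force: 24.9
t 4.85 pos [0.4527 0.0782 0.2249] yaw_x 75.0 tilt [-0.001 -0.001 -1.   ] F [ 0.2 -0.6 -3.8] gap 0.05002294925517847 grip 24.85429661673834 q [-0.12  0.12 -0.15  2.01  0.02  1.01 -0.55]
red 319 [484.9 204.5] [467 190  33  29] [ 0.7024 -0.0384]
yellow 1829 [306.5  14.8] [275   0  67  40] [0.5407 0.2169]
yellow 425 [145.8 291.4] [139 263  19  57] [ 0.2669 -0.0447]
yellow 456 [372.4 291.7] [361 263  19  57] [ 0.5522 -0.1221]
yellow 5177 [342.6 344.5] [151 332 361  22] [ 0.4988 -0.1941]
blue 1085 [260.8 177.6] [244 161  34  35] [0.4513 0.0637]
blue 2004 [258.  265.3] [205 246 110  30] [ 0.4181 -0.0461]
```

View pics/w2.png

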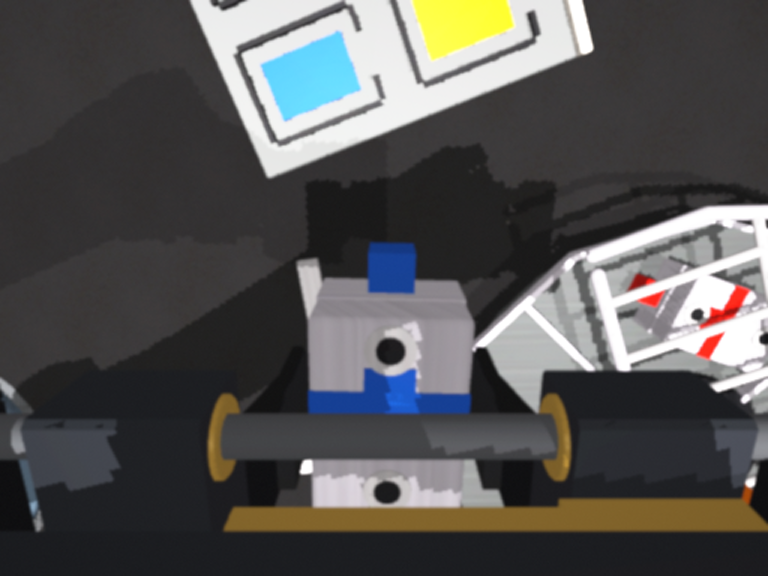

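The cap is held with its lug toward tool +x. The blue nest patch corners are at (262,68),(348,32),(362,92),(283,122), and the tray's lower edge runs (270,177) to (590,52).

```bash
python3 - <<'E'
from st import *
c=cam("wrist")
f=lambda u,v,z=.008: onz(c,u/1.5,v/1.5,z)[:2]
P=np.array([f(*p) for p in [(262,68),(348,32),(362,92),(283,122)]]);print(P.round(4),P.mean(0))
a,b=f(270,177,.0),f(575,58,.0);print("edge",a,b,np.linalg.norm(b-a),np.degrees(np.arctan2(*(b-a)[::-1])))
# held cap top: front edge midpoint & lug at known height
z=s["ee_pos"][2]-.0207
l=f(392,250,z+.018); print("lug far edge top",l, "tool-rel",(M.T@np.r_[l-s["ee_pos"][:2],0]).round(4), "cap ends front edge(top)",(M.T@np.r_[f(392,280,z+.044)-s["ee_pos"][:2],0]).round(4))
to(.4313,.210)
E
```

```text
t 4.9 pos [0.4531 0.0773 0.225 ] yaw_x 74.9 tilt [-0.001 -0.001 -1.   ] F [ 0.2 -0.9 -4.1] gap 0.049888960440220356 grip 24.85435641650156 q [-0.12  0.12 -0.15  2.01  0.02  1.01 -0.55]
[[0.4019 0.2242]
 [0.4663 0.2302]
 [0.465  0.1908]
 [0.4046 0.1864]] [0.43444562 0.20789729]
edge [0.38094689 0.15226997] [0.61675853 0.17358486] 0.236773005602115 5.164900922833005
lug far edge top [0.46624738 0.1199855 ] tool-rel [ 0.0446  0.0016 -0.0001] cap ends front edge(top) [ 0.0413  0.0014 -0.    ]
units [ 4.08 -1.86 -0.  ]
```

```bash
python3 - <<'E'
from st import *
c=cam("wrist")
z=s["ee_pos"][2]-.0207
for n,v,h in(("lug bottom .049",243,0),("end bottom .035",280,0),("end top .035",318,.044)):
    l=onz(c,392/1.5,v/1.5,z+h)[:2]; print(n,(M.T@np.r_[l-s["ee_pos"][:2],0]).round(4))
E
```

```text
t 4.95 pos [0.4534 0.077  0.2251] yaw_x 74.8 tilt [-0.001 -0.001 -1.   ] F [-0.4 -0.9 -3.2] gap 0.049913861582296416 grip 24.854439074078982 q [-0.12  0.12 -0.15  2.01  0.02  1.01 -0.55]
lug bottom .049 [ 0.0434  0.0017 -0.    ]
end bottom .035 [ 0.0291  0.0017 -0.    ]
end top .035 [ 0.0297  0.0014 -0.    ]
```

```bash
python3 -m inch '[{"linear":[0.83,-0.33,0],"turn":[0,0,0]},{"linear":[0.83,-0.33,0],"turn":[0,0,0]},{"linear":[0.83,-0.33,0],"turn":[0,0,0]},{"linear":[0.83,-0.33,0],"turn":[0,0,0]},{"linear":[0.83,-0.33,0],"turn":[0,0,0]},{"linear":[0,0,0],"turn":[0,0,0.043]},{"linear":[0,0,0],"turn":[0,0,0.043]},{"linear":[0,0,0],"turn":[0,0,0.043]},{"linear":[0,0,0],"turn":[0,0,0.043]},{"linear":[0,0,0],"turn":[0,0,0.043]}]' 1
python3 -m inch '[{"linear":[0,0,0],"turn":[0,0,0.043]},{"linear":[0,0,1],"turn":[0,0,0.043]},{"linear":[0,0,1],"turn":[0,0,0.043]},{"linear":[0,0,1],"turn":[0,0,0.043]},{"linear":[0,0,1],"turn":[0,0,0]},{"linear":[0,0,0],"turn":[0,0,0]},{"linear":[0,0,0],"turn":[0,0,0]},{"linear":[0,0,0],"turn":[0,0,0]}]' 1
python3 -c "
from st import *
to(.438,.210,.0300)"
```

```text
clock: 6.0
ee_pos: [0.4387, 0.2101, 0.2252]
tool_rot: [2.99, 0.964, -0.001]
contact_force: [-0.3, -0.5, -3.7]
finger_gap: 0.0497
grip_force: 24.8
clock: 6.8
ee_pos: [0.4397, 0.2116, 0.1071]
tool_rot: [-3.137, -0.142, -0.005]
contact_force: [-0.9, -0.8, -2.3]
finger_gap: 0.0496
grip_force: 24.9
t 6.8 pos [0.4397 0.2116 0.1071] yaw_x 5.2 tilt [ 0.003 -0.001 -1.   ] F [-0.9 -0.8 -2.3] gap 0.049648104323776275 grip 24.854788145319162 q [-0.44  0.31 -0.11  2.08  0.05  0.74 -2.06]
units [-0.07  0.05  2.57]
```

```bash
python3 -m inch '[{"linear":[-0.07,0.05,0.8],"turn":[0,0,0]},{"linear":[0,0,0.8],"turn":[0,0,0]},{"linear":[0,0,0.5],"turn":[0,0,0]},{"linear":[0,0,0.2],"turn":[0,0,0]},{"linear":[0,0,0.1],"turn":[0,0,0]},{"linear":[0,0,0.1],"turn":[0,0,0]},{"linear":[0,0,0],"turn":[0,0,0]},{"linear":[0,0,0],"turn":[0,0,0]},{"linear":[0,0,0],"turn":[0,0,0]}]' 1
python3 -c "
from st import *
to(.438,.210,.0290)"
```

```text
clock: 7.7
ee_pos: [0.4366, 0.2098, 0.0311]
tool_rot: [-3.138, -0.143, -0.002]
contact_force: [-0.9, -0.6, -3.4]
finger_gap: 0.0498
grip_force: 24.9
t 7.7 pos [0.4366 0.2098 0.0311] yaw_x 5.2 tilt [ 0.001 -0.    -1.   ] F [-0.9 -0.6 -3.4] gap 0.04976913382224453 grip 24.854714329230774 q [-0.46  0.44 -0.1   2.14  0.08  0.57 -2.09]
units [ 0.05 -0.    0.07]
```

```bash
python3 -m inch '[{"linear":[0.04,0,0.04],"turn":[0,0,0]},{"linear":[0,0,0.04],"turn":[0,0,0]},{"linear":[0,0,0.03],"turn":[0,0,0]},{"linear":[0,0,0],"turn":[0,0,0]},{"linear":[0,0,0],"turn":[0,0,0]}]' 1 |grep -E "pos|force"
python3 -m inch '[{"linear":[0,0,0.03],"turn":[0,0,0]},{"linear":[0,0,0],"turn":[0,0,0]},{"linear":[0,0,0],"turn":[0,0,0]}]' 1|grep -E "pos|force"
```

```text
ee_pos: [0.4379, 0.2099, 0.0286]
contact_force: [-2.5, -1.3, 9.4]
grip_force: 24.9
ee_pos: [0.4379, 0.2098, 0.0286]
contact_force: [-4.9, -3.5, 18.5]
grip_force: 24.9
```

```bash
python3 -m inch '[{"linear":[0,0,0],"turn":[0,0,0]},{"linear":[0,0,0],"turn":[0,0,0]},{"linear":[0,0,0],"turn":[0,0,0]},{"linear":[0,0,0],"turn":[0,0,0]},{"linear":[0,0,-0.5],"turn":[0,0,0]},{"linear":[0,0,-1],"turn":[0,0,0]},{"linear":[0,0,-1],"turn":[0,0,0]},{"linear":[0,0,-1],"turn":[0,0,0]},{"linear":[0,0,-1],"turn":[0,0,0]},{"linear":[0,0,-1],"turn":[0,0,0]}]' 0
python3 - <<'E'
from st import *
to(.631,-.12,.20)
c=cam("side"); save(c,"s2.png",4,(185,140,365,285))
E
```

```text
clock: 9.5
ee_pos: [0.4371, 0.2095, 0.1924]
tool_rot: [3.138, 0.143, -0.0]
contact_force: [-0.0, 0.0, -0.4]
finger_gap: 0.0872
grip_force: 0.0
t 9.5 pos [0.4371 0.2095 0.1924] yaw_x 5.2 tilt [-0.  0. -1.] F [-0.   0.  -0.4] gap 0.08719236823374799 grip 0.0 q [-0.43  0.2  -0.11  2.    0.03  0.94 -2.04]
units [ 5.44 11.53 -0.25]
```

View pics/s2.png

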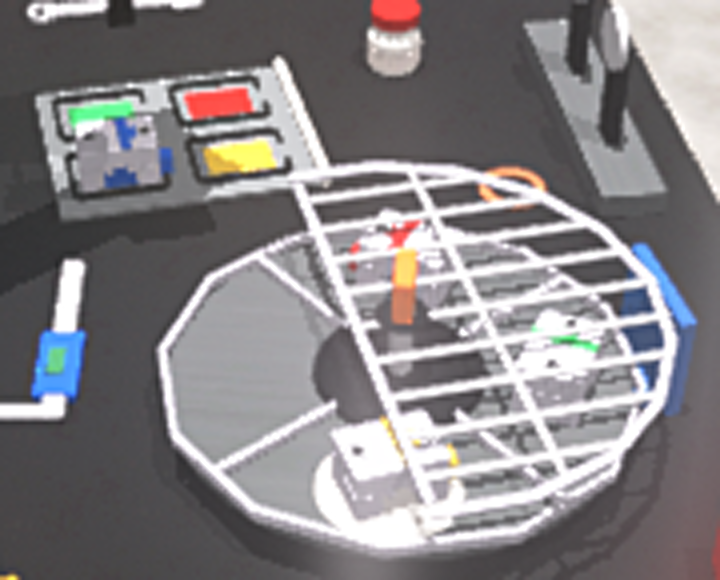

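Blue is seated in its nest with the lug toward the white bar (px 165,160). Next the knob: I'll turn red to the front.

```bash
python3 -m inch '[{"linear":[0.54,1,0],"turn":[0,0,0]},{"linear":[0.54,1,0],"turn":[0,0,0]},{"linear":[0.54,1,0],"turn":[0,0,0]},{"linear":[0.54,1,0],"turn":[0,0,0]},{"linear":[0.54,1,0],"turn":[0,0,0]},{"linear":[0.54,1,0],"turn":[0,0,0]},{"linear":[0.54,1,0],"turn":[0,0,0]},{"linear":[0.54,1,0],"turn":[0,0,0]},{"linear":[0.54,1,0],"turn":[0,0,0]},{"linear":[0.54,1,0],"turn":[0,0,0]}]' 0|grep pos
python3 -m inch '[{"linear":[0,1,0],"turn":[0,0,0]},{"linear":[0,0.5,0],"turn":[0,0,-0.044]},{"linear":[0,0,0],"turn":[0,0,-0.044]},{"linear":[0,0,0],"turn":[0,0,-0.044]},{"linear":[0,0,0],"turn":[0,0,-0.044]},{"linear":[0,0,0],"turn":[0,0,-0.044]},{"linear":[0,0,0],"turn":[0,0,-0.044]},{"linear":[0,0,0],"turn":[0,0,-0.044]},{"linear":[0,0,0],"turn":[0,0,-0.044]},{"linear":[0,0,0],"turn":[0,0,-0.044]}]' 0|grep pos
python3 -m inch '[{"linear":[0,0,0],"turn":[0,0,0]},{"linear":[0,0,0],"turn":[0,0,0]}]' 0|grep pos
python3 -c "
from st import *
to(.631,-.12,.118)"
```

```text
ee_pos: [0.6265, -0.0755, 0.1907]
ee_pos: [0.6299, -0.1191, 0.1906]
ee_pos: [0.63, -0.1193, 0.1909]
t 11.75 pos [ 0.63   -0.1193  0.1909] yaw_x 76.3 tilt [ 0.    -0.001 -1.   ] F [-1.5  0.1  0.5] gap 0.08697624486448628 grip 0.0 q [ 0.27  0.45 -0.2   1.65  0.1   1.06 -0.2 ]
units [-0.02  0.04  2.43]
```

```bash
python3 -m inch '[{"linear":[0,0.04,1],"turn":[0,0,0]},{"linear":[0,0,0.8],"turn":[0,0,0]},{"linear":[0,0,0.4],"turn":[0,0,0]},{"linear":[0,0,0.2],"turn":[0,0,0]},{"linear":[0,0,0],"turn":[0,0,0]},{"linear":[0,0,0],"turn":[0,0,0]}]' 0|grep -E "pos|force"
python3 -m inch '[{"linear":[0,0,0],"turn":[0,0,0]},{"linear":[0,0,0],"turn":[0,0,0]},{"linear":[0,0,0],"turn":[0,0,0]},{"linear":[0,0,0],"turn":[0,0,0]},{"linear":[0,0,0],"turn":[0,0,0]},{"linear":[0,0,0],"turn":[0,0,0]},{"linear":[0,0,0],"turn":[0,0,0]},{"linear":[0,0,0],"turn":[0,0,0]}]' 1 15; python3 st.py
```

```text
ee_pos: [0.6321, -0.1195, 0.1204]
contact_force: [-0.1, -0.2, -0.0]
grip_force: 0.0
clock: 13.15
ee_pos: [0.6313, -0.1195, 0.1193]
tool_rot: [-2.467, -1.945, -0.0]
contact_force: [-0.1, -0.0, 0.2]
finger_gap: 0.0311
grip_force: 0.0
t 13.15 pos [ 0.6313 -0.1195  0.1193] yaw_x 76.5 tilt [ 0. -0. -1.] F [-0.1 -0.   0.2] gap 0.031068810644864976 grip 0.0 q [ 0.26  0.52 -0.19  1.71  0.12  0.92 -0.22]
```

```bash
python3 -m inch '[{"linear":[0,0,0],"turn":[0,0,0]},{"linear":[0,0,0],"turn":[0,0,0]},{"linear":[0,0,0],"turn":[0,0,0]},{"linear":[0,0,0],"turn":[0,0,0]}]' 1 15|grep -E "gap|force"
python3 -m inch '[{"linear":[0,0,0],"turn":[0,0,-0.02]},{"linear":[0,0,0],"turn":[0,0,-0.04]},{"linear":[0,0,0],"turn":[0,0,-0.04]},{"linear":[0,0,0],"turn":[0,0,-0.04]},{"linear":[0,0,0],"turn":[0,0,-0.04]},{"linear":[0,0,0],"turn":[0,0,-0.04]},{"linear":[0,0,0],"turn":[0,0,-0.04]},{"linear":[0,0,0],"turn":[0,0,-0.04]},{"linear":[0,0,0],"turn":[0,0,-0.04]}]' 1 ; python3 st.py
```

```text
contact_force: [-4.8, 1.7, 3.0]
finger_gap: 0.0158
grip_force: 15.0
clock: 14.45
ee_pos: [0.6228, -0.1209, 0.1188]
tool_rot: [-1.123, -2.915, 0.015]
contact_force: [-22.1, -1.4, 15.1]
finger_gap: 0.0173
grip_force: 15.3
t 14.45 pos [ 0.6228 -0.1209  0.1188] yaw_x 137.8 tilt [ 0.013 -0.015 -1.   ] F [-22.1  -1.4  15.1] gap 0.017293135991081014 grip 15.298131224469032 q [ 0.44  0.55 -0.45  1.7   0.28  0.97  0.72]
```

```bash
python3 -m inch '[{"linear":[0,0,0],"turn":[0,0,0]},{"linear":[0,0,0],"turn":[0,0,0]}]' 1 ; python3 - <<'E'
from st import *
a=cam("side");b=cam("scene")
i=np.hstack([cv2.resize(x["im"][y0:y0+110,x0:x0+110],None,fx=3.6,fy=3.6,interpolation=2) for x,x0,y0 in((a,230,150),(b,160,150))])
cv2.imwrite("pics/k1.png",i[:,:,::-1])
E
```

```text
clock: 14.65
ee_pos: [0.6232, -0.1228, 0.1186]
tool_rot: [-1.131, -2.915, 0.017]
contact_force: [-20.2, -3.0, 13.8]
finger_gap: 0.0168
grip_force: 14.7
t 14.65 pos [ 0.6232 -0.1228  0.1186] yaw_x 137.6 tilt [ 0.01  -0.016 -1.   ] F [-20.2  -3.   13.8] gap 0.016792889502536688 grip 14.720084650348042 q [ 0.44  0.55 -0.44  1.7   0.29  0.97  0.72]
```

View pics/k1.png

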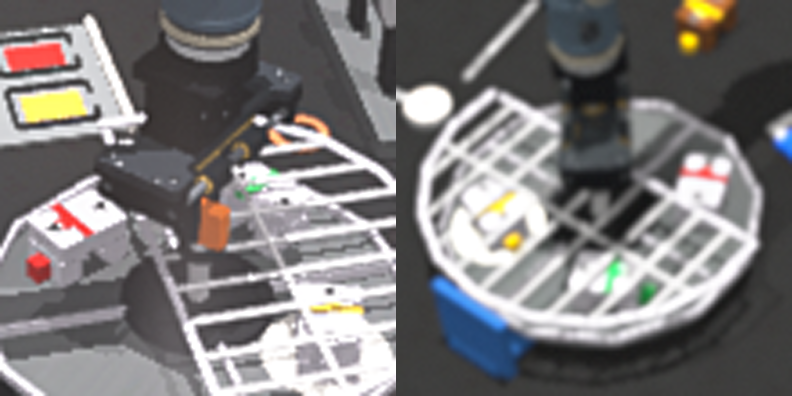

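The disc has turned about 60° (red now front-left), but the grip is off-centre on the bar. Releasing and re-measuring the knob.

```bash
python3 -m inch '[{"linear":[0,0,0],"turn":[0,0,0]},{"linear":[0,0,0],"turn":[0,0,0]},{"linear":[0,0,0],"turn":[0,0,0]},{"linear":[0,0,0],"turn":[0,0,0]},{"linear":[0,0,-1],"turn":[0,0,0]},{"linear":[0,0,-1],"turn":[0,0,0]},{"linear":[0,0,-1],"turn":[0,0,0]},{"linear":[-1,0,-1],"turn":[0,0,0]},{"linear":[-1,0,0],"turn":[0,0,0]},{"linear":[-1,0,0],"turn":[0,0,0]}]' 0|grep pos
python3 -m inch '[{"linear":[-1,0,0],"turn":[0,0,0]},{"linear":[0,0,0],"turn":[0,0,0]},{"linear":[0,0,0],"turn":[0,0,0]}]' 0|grep pos
cat > knob.py <<'E'
from st import *
import sys
def top(c):
    best=None
    h=cv2.cvtColor(c["im"],cv2.COLOR_RGB2HSV); m=cv2.inRange(h,(5,150,120),(20,255,255))
    cs,_=cv2.findContours(m,0,2)
    for k in cs:
        if cv2.contourArea(k)<60: continue
        P=np.array([onz(c,u,v,.148)[:2] for u,v in k[:,0]]); 
        ce=P.mean(0)
        if np.hypot(*(ce-[.63,-.12]))<.05:
            r=cv2.minAreaRect((P*1e4).astype(np.float32)); print("knob at z.148: centre",np.array(r[0])/1e4,"size mm",np.array(r[1])/10,"ang",r[2])
            box=cv2.boxPoints(r)/1e4; print(box.round(4).tolist())
if __name__=="__main__":
    c=cam("wrist"); top(c); print("cam",-c["R"].T@c["t"])
    save(c,sys.argv[1],1.5)
E
python3 knob.py w3.png
```

```text
ee_pos: [0.7002, -0.1804, 0.2418]
ee_pos: [0.7205, -0.1999, 0.2388]
t 16.05 pos [ 0.7205 -0.1999  0.2388] yaw_x 137.7 tilt [ 0.     0.001 -1.   ] F [-0.4  0.6 -1. ] gap 0.08699939018349798 grip 0.0 q [ 0.47  0.62 -0.44  1.29  0.26  1.28  0.87]
knob at z.148: centre [ 0.62912676 -0.12682975] size mm [16.12529907 43.90450134] ang 46.479488372802734
[[0.607699990272522, -0.11760000139474869], [0.6395000219345093, -0.1477999985218048], [0.650600016117096, -0.13609999418258667], [0.6187999844551086, -0.10589999705553055]]
cam [ 0.66187488 -0.14634263  0.40177874]
```

View pics/w3.png

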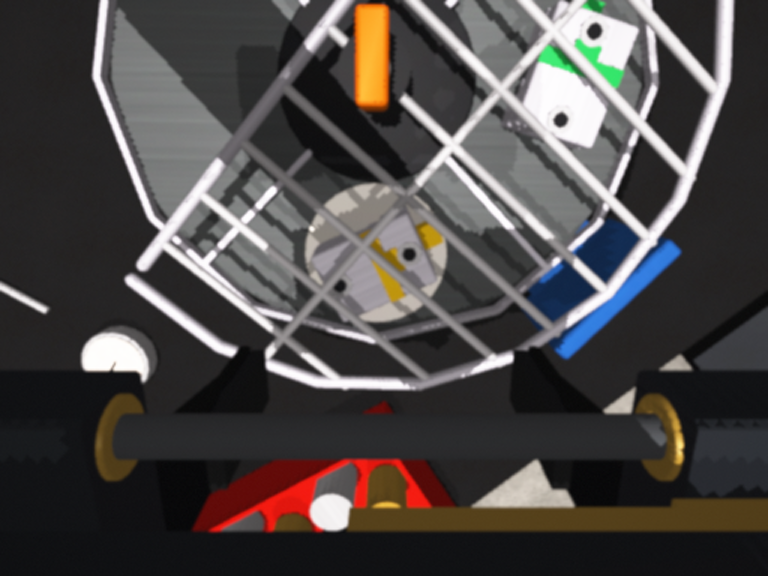

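Knob measured cleanly at centre (.629,-.127), 16×44 mm (matches), with the bar at 136.5°. The guard front edge is visible from (145,265) to (350,10).

```bash
python3 - <<'E'
from st import *
c=cam("wrist")
a,b=[onz(c,u/1.5,v/1.5,.1)[:2] for u,v in((150,255),(340,20))]
n=(b-a)/np.linalg.norm(b-a); print(a,b,"edge dir",np.degrees(np.arctan2(n[1],n[0])), "dist axis",abs(np.cross(n,np.array([.6291,-.1268])-a)))
to(.6291,-.1268,.16)
E
```

```text
t 16.1 pos [ 0.7202 -0.199   0.2392] yaw_x 137.8 tilt [ 0.001  0.001 -1.   ] F [-0.5  0.5 -0.6] gap 0.08711628675145862 grip 0.0 q [ 0.47  0.62 -0.44  1.29  0.26  1.28  0.87]
[ 0.61267832 -0.29946676] [ 0.59780741 -0.12260564] edge dir 94.8062625031463 dist axis 0.0308311229315284
units [ 3.86 -0.26  2.64]<stdin>:4: DeprecationWarning: Arrays of 2-dimensional vectors are deprecated. Use arrays of 3-dimensional vectors instead. (deprecated in NumPy 2.0)
```

```bash
python3 -m inch '[{"linear":[0.965,-0.065,0],"turn":[0,0,0.007]},{"linear":[0.965,-0.065,0],"turn":[0,0,0]},{"linear":[0.965,-0.065,0],"turn":[0,0,0]},{"linear":[0.965,-0.065,0],"turn":[0,0,0]},{"linear":[0,0,0.8],"turn":[0,0,0]},{"linear":[0,0,0.9],"turn":[0,0,0]},{"linear":[0,0,0.9],"turn":[0,0,0]},{"linear":[0,0,0],"turn":[0,0,0]},{"linear":[0,0,0],"turn":[0,0,0]}]' 0|grep pos
python3 -c "
from st import *
to(.6291,-.1268,.118)"
```

```text
ee_pos: [0.6303, -0.1257, 0.1622]
t 17.05 pos [ 0.6303 -0.1257  0.1622] yaw_x 136.5 tilt [-0.  0. -1.] F [ 0.1 -0.2  0.9] gap 0.0869666311947508 grip 0.0 q [ 0.46  0.51 -0.46  1.66  0.26  1.03  0.73]
units [ 0.   -0.05  1.47]
```

```bash
python3 -m inch '[{"linear":[0,-0.05,0.7],"turn":[0,0,0]},{"linear":[0,0,0.5],"turn":[0,0,0]},{"linear":[0,0,0.2],"turn":[0,0,0]},{"linear":[0,0,0],"turn":[0,0,0]}]' 0.5|grep pos
python3 -m inch '[{"linear":[0,0,0],"turn":[0,0,0]},{"linear":[0,0,0],"turn":[0,0,0]},{"linear":[0,0,0],"turn":[0,0,0]},{"linear":[0,0,0],"turn":[0,0,0]},{"linear":[0,0,0],"turn":[0,0,0]},{"linear":[0,0,0],"turn":[0,0,0]},{"linear":[0,0,0],"turn":[0,0,0]},{"linear":[0,0,0],"turn":[0,0,0]}]' 1 15
python3 -m inch '[{"linear":[0,0,0],"turn":[0,0,-0.031]},{"linear":[0,0,0],"turn":[0,0,-0.04]},{"linear":[0,0,0],"turn":[0,0,-0.04]},{"linear":[0,0,0],"turn":[0,0,-0.04]},{"linear":[0,0,0],"turn":[0,0,-0.04]},{"linear":[0,0,0],"turn":[0,0,-0.04]},{"linear":[0,0,0],"turn":[0,0,-0.04]},{"linear":[0,0,0],"turn":[0,0,0]},{"linear":[0,0,0],"turn":[0,0,0]}]' 1 ; python3 st.py
```

```text
ee_pos: [0.6291, -0.1275, 0.119]
clock: 18.25
ee_pos: [0.6293, -0.1278, 0.1195]
tool_rot: [1.166, 2.917, -0.0]
contact_force: [-1.0, -0.4, 1.6]
finger_gap: 0.0162
grip_force: 15.0
clock: 19.15
ee_pos: [0.6288, -0.1266, 0.1194]
tool_rot: [0.142, -3.137, -0.002]
contact_force: [-2.6, 2.8, 2.1]
finger_gap: 0.0164
grip_force: 15.1
t 19.15 pos [ 0.6288 -0.1266  0.1194] yaw_x -174.8 tilt [ 0.001  0.001 -1.   ] F [-2.6  2.8  2.1] gap 0.01635718386960578 grip 15.076414105551521 q [ 0.58  0.6  -0.65  1.69  0.42  0.99  1.45]
```

```bash
python3 -m inch '[{"linear":[0,0,0],"turn":[0,0,0]},{"linear":[0,0,0],"turn":[0,0,0]},{"linear":[0,0,0],"turn":[0,0,0]},{"linear":[0,0,-0.3],"turn":[0,0,0]},{"linear":[0,0,-1],"turn":[0,0,0]},{"linear":[0,0,-1],"turn":[0,0,0]},{"linear":[0,0,-1],"turn":[0,0,0]},{"linear":[0,0,-1],"turn":[0,0,0]},{"linear":[0,0,0],"turn":[0,0,0]},{"linear":[0,0,0],"turn":[0,0,0]}]' 0|grep pos
cat > cap.py <<'E'
from st import *
import sys
col=sys.argv[1]; c=cam("wrist"); bl,l=blobs(c,col,110,60,40)
near=lambda p: np.hypot(*(p[:2]-[.512,-.137]))<.09
for i,(a,ce,bb) in enumerate(bl):
    if not near(onz(c,*ce,.07)): continue
    m=np.uint8((cv2.connectedComponents)(np.uint8(l==l[int(round(ce[1])),int(round(ce[0]))]))[1]>0) if l[int(round(ce[1])),int(round(ce[0]))] else np.uint8(l*0)
    k=max(cv2.findContours(m,0,2)[0],key=cv2.contourArea,default=None)
    if k is None: continue
    for z in(.058,.084):
        P=np.array([onz(c,u,v,z)[:2] for u,v in k[:,0]],np.float32); r=cv2.minAreaRect(P*1e4)
        print(col,a,ce,"z",z,"c",(np.array(r[0])/1e4).round(4),"size",(np.array(r[1])/10).round(1),"ang",round(r[2],1))
if len(sys.argv)>2: save(c,sys.argv[2],1.5)
E
python3 cap.py red w4.png
```

```text
ee_pos: [0.6296, -0.1277, 0.2494]
t 20.15 pos [ 0.6296 -0.1277  0.2494] yaw_x -174.8 tilt [-0.002 -0.001 -1.   ] F [-0.3 -0.4 -0.2] gap 0.0843140595245321 grip 0.0 q [ 0.62  0.48 -0.7   1.56  0.32  1.22  1.53]
red 802 [252.7  43.5] z 0.058 c [ 0.505  -0.1483] size [19.  55.1] ang 74.2
red 802 [252.7  43.5] z 0.084 c [ 0.5083 -0.1473] size [17.6 51.1] ang 74.2
red 218 [217.5  34.4] z 0.058 c [ 0.4999 -0.1804] size [10.5 18. ] ang 73.5
red 218 [217.5  34.4] z 0.084 c [ 0.5036 -0.177 ] size [ 9.8 16.6] ang 73.5
```

View pics/w4.png

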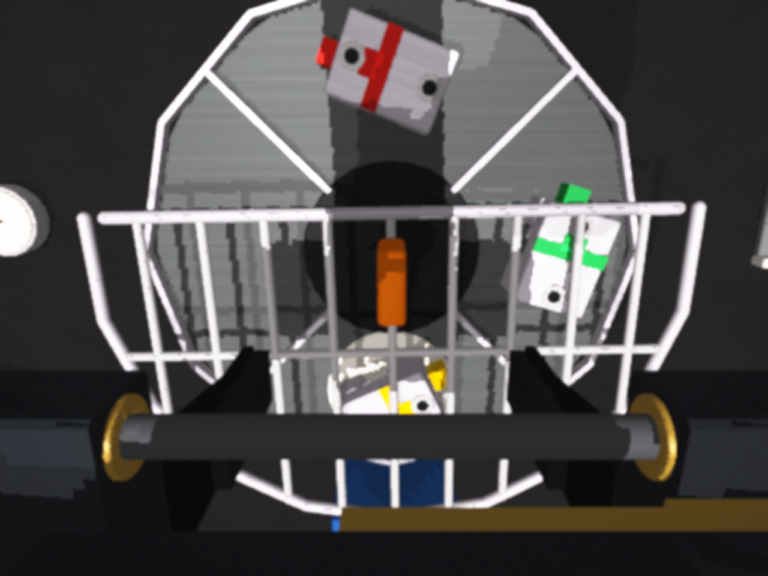

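Red at the front: T bar at (382,68), lug at left (325,52), cap centre ≈(.511,-.139), lug direction 254°. The radial knob bar would foul the body on a side grip, so I'll grip across the 70 mm ends (tool y = lug direction).

```bash
python3 -m inch '[{"linear":[1,0,0],"turn":[0,0,0.043]},{"linear":[1,0.13,0],"turn":[0,0,0.043]},{"linear":[0.9,0.27,0],"turn":[0,0,0.043]},{"linear":[0.9,0.4,0],"turn":[0,0,0.043]},{"linear":[0,0,0],"turn":[0,0,0.043]},{"linear":[0,0,0],"turn":[0,0,0.043]},{"linear":[0,0,0],"turn":[0,0,0.043]},{"linear":[0,0,0],"turn":[0,0,0.043]},{"linear":[0,0,0],"turn":[0,0,0.043]},{"linear":[0,0,0],"turn":[0,0,0.043]}]' 0|grep pos
python3 -m inch '[{"linear":[0,0,0],"turn":[0,0,0.043]},{"linear":[0,0,0],"turn":[0,0,0.043]},{"linear":[0,0,0],"turn":[0,0,0.043]},{"linear":[0,0,0],"turn":[0,0,0.043]},{"linear":[0,0,0],"turn":[0,0,0.043]},{"linear":[0,0,0],"turn":[0,0,0.043]},{"linear":[0,0,0],"turn":[0,0,0.043]},{"linear":[0,0,0],"turn":[0,0,0.043]},{"linear":[0,0,0],"turn":[0,0,0.043]},{"linear":[0,0,0],"turn":[0,0,0.043]}]' 0|grep pos
python3 -m inch '[{"linear":[0,0,0],"turn":[0,0,0.043]},{"linear":[0,0,0],"turn":[0,0,0.043]},{"linear":[0,0,0],"turn":[0,0,0.043]},{"linear":[0,0,0],"turn":[0,0,0.043]},{"linear":[0,0,0],"turn":[0,0,0.043]},{"linear":[0,0,0],"turn":[0,0,0.042]},{"linear":[0,0,0],"turn":[0,0,0]},{"linear":[0,0,0],"turn":[0,0,0]}]' 0|grep pos
python3 -c "
from st import *
to(.511,-.1388,.16)"
```

```text
ee_pos: [0.5216, -0.0927, 0.2469]
ee_pos: [0.5216, -0.0927, 0.2468]
ee_pos: [0.522, -0.0926, 0.2474]
t 23.0 pos [ 0.522  -0.0926  0.2474] yaw_x -15.7 tilt [-0.002  0.    -1.   ] F [-0.1  0.   0.2] gap 0.08734048160159247 grip 0.0 q [ 0.26  0.22 -0.2   1.84  0.05  1.09 -1.8 ]
units [0.07 1.58 2.91]
```

```bash
python3 -m inch '[{"linear":[0.03,0.8,0],"turn":[0,0,0]},{"linear":[0.03,0.78,0],"turn":[0,0,0]},{"linear":[0,0,1],"turn":[0,0,0]},{"linear":[0,0,1],"turn":[0,0,0]},{"linear":[0,0,1],"turn":[0,0,0]},{"linear":[0,0,1],"turn":[0,0,0]},{"linear":[0,0,0.4],"turn":[0,0,0]},{"linear":[0,0,0],"turn":[0,0,0]},{"linear":[0,0,0],"turn":[0,0,0]},{"linear":[0,0,0],"turn":[0,0,0]}]' 0|grep pos
python3 - <<'E'
from st import *
to(.511,-.1388,.0615)
c=cam("side"); save(c,"s3.png",5,(190,175,310,285))
E
```

```text
ee_pos: [0.5126, -0.1389, 0.1179]
t 24.0 pos [ 0.5126 -0.1389  0.1179] yaw_x -15.8 tilt [ 0.003 -0.    -1.   ] F [-0.7  0.2 -0.4] gap 0.0870089909185121 grip 0.0 q [ 0.32  0.36 -0.16  1.98  0.08  0.81 -1.74]
units [-0.06  0.01  1.88]
```

View pics/s3.png

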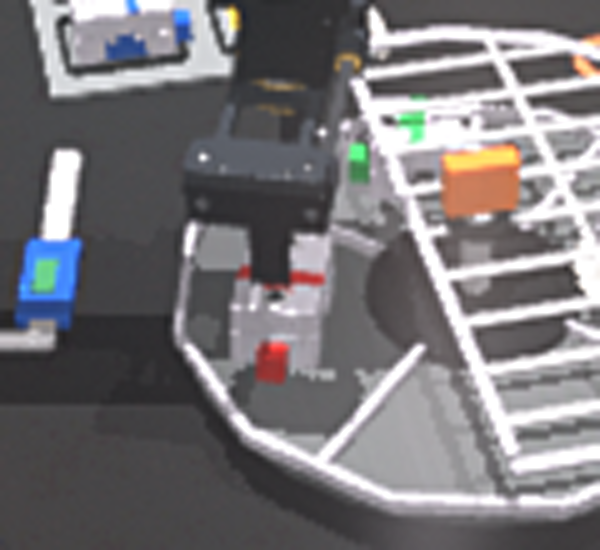

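The finger is in line with the cap and its red lug at (270,360). Descending with force checks.

```bash
python3 -m inch '[{"linear":[-0.06,0,0.5],"turn":[0,0,0]},{"linear":[0,0,0.5],"turn":[0,0,0]},{"linear":[0,0,0.3],"turn":[0,0,0]},{"linear":[0,0,0],"turn":[0,0,0]}]' 0|grep -E "pos|contact"
python3 -m inch '[{"linear":[0,0,0.2],"turn":[0,0,0]},{"linear":[0,0,0.2],"turn":[0,0,0]},{"linear":[0,0,0.18],"turn":[0,0,0]},{"linear":[0,0,0],"turn":[0,0,0]},{"linear":[0,0,0],"turn":[0,0,0]}]' 0|grep -E "pos|contact"
python3 -m inch '[{"linear":[0,0,0],"turn":[0,0,0]},{"linear":[0,0,0],"turn":[0,0,0]},{"linear":[0,0,0],"turn":[0,0,0]},{"linear":[0,0,0],"turn":[0,0,0]},{"linear":[0,0,0],"turn":[0,0,0]}]' 1 25
```

```text
ee_pos: [0.5092, -0.1381, 0.077]
contact_force: [0.3, -0.3, 0.3]
ee_pos: [0.5096, -0.1382, 0.0599]
contact_force: [0.0, -0.1, 0.8]
clock: 25.45
ee_pos: [0.5098, -0.1381, 0.0601]
tool_rot: [-3.111, 0.433, -0.001]
contact_force: [-0.9, 0.6, 1.4]
finger_gap: 0.0698
grip_force: 25.0
```

```bash
python3 -m inch '[{"linear":[0,0,-0.4],"turn":[0,0,0]},{"linear":[0,0,-0.8],"turn":[0,0,0]},{"linear":[0,0,-1],"turn":[0,0,0]},{"linear":[0,0,-1],"turn":[0,0,0]},{"linear":[0,0,-1],"turn":[0,0,0]},{"linear":[0,0,-0.8],"turn":[0,0,0]},{"linear":[-0.21,-0.92,0],"turn":[0,0,0]},{"linear":[-0.21,-0.92,0],"turn":[0,0,0]},{"linear":[-0.21,-0.92,0],"turn":[0,0,0]},{"linear":[-0.21,-0.92,0],"turn":[0,0,0]}]' 1|grep -E "pos|gap"
python3 -m inch '[{"linear":[-0.21,-0.92,0],"turn":[0,0,0]},{"linear":[-0.21,-0.92,0],"turn":[0,0,0]},{"linear":[-0.21,-0.92,0],"turn":[0,0,0]},{"linear":[-0.21,-0.92,0],"turn":[0,0,0]},{"linear":[-0.21,-0.92,0],"turn":[0,0,0]},{"linear":[-0.21,-0.92,0],"turn":[0,0,0]},{"linear":[-0.21,-0.92,0],"turn":[0,0,0]},{"linear":[-0.21,-0.92,0],"turn":[0,0,0]},{"linear":[-0.21,-0.92,0],"turn":[0,0,0]},{"linear":[-0.21,-0.92,0],"turn":[0,0,0]}]' 1|grep -E "pos|gap"
python3 -m inch '[{"linear":[-0.21,-0.92,0],"turn":[0,0,0]},{"linear":[-0.21,-0.92,0],"turn":[0,0,-0.041]},{"linear":[0,0,0],"turn":[0,0,-0.041]},{"linear":[0,0,0],"turn":[0,0,-0.041]},{"linear":[0,0,0],"turn":[0,0,-0.041]},{"linear":[0,0,0],"turn":[0,0,-0.041]},{"linear":[0,0,0],"turn":[0,0,-0.041]},{"linear":[0,0,0],"turn":[0,0,-0.041]},{"linear":[0,0,0],"turn":[0,0,-0.041]},{"linear":[0,0,0],"turn":[0,0,-0.041]}]' 1|grep -E "pos|gap"
python3 -m inch '[{"linear":[0,0,0],"turn":[0,0,-0.041]},{"linear":[0,0,0],"turn":[0,0,-0.041]},{"linear":[0,0,0],"turn":[0,0,-0.041]},{"linear":[0,0,0],"turn":[0,0,-0.041]},{"linear":[0,0,0],"turn":[0,0,-0.041]},{"linear":[0,0,0],"turn":[0,0,-0.041]},{"linear":[0,0,0],"turn":[0,0,0]},{"linear":[0,0,0],"turn":[0,0,0]}]' 1|grep -E "pos|gap"
python3 -c "
from st import *
to(.5335,.314,.11)"
```

```text
ee_pos: [0.5146, -0.0242, 0.2101]
finger_gap: 0.0694
ee_pos: [0.5296, 0.2581, 0.2099]
finger_gap: 0.0701
ee_pos: [0.5327, 0.3132, 0.2098]
finger_gap: 0.0698
ee_pos: [0.5331, 0.3134, 0.2098]
finger_gap: 0.0698
t 29.25 pos [0.5331 0.3134 0.2098] yaw_x 94.7 tilt [-0.001 -0.001 -1.   ] F [ 0.2 -0.4 -4.5] gap 0.06979093740892506 grip 24.99030935112387 q [-0.04  0.5  -0.78  1.66  0.38  1.14 -0.84]
units [0.02 0.02 3.33]
```

```bash
python3 -m inch '[{"linear":[0.02,0.02,0.9],"turn":[0,0,0]},{"linear":[0,0,0.9],"turn":[0,0,0]},{"linear":[0,0,0.6],"turn":[0,0,0]},{"linear":[0,0,0],"turn":[0,0,0]},{"linear":[0,0,0],"turn":[0,0,0]},{"linear":[0,0,0],"turn":[0,0,0]}]' 1|grep -E "pos|gap"
cat > hand.py <<'E'
from st import *
import sys
c=cam("wrist"); z=s["ee_pos"][2]-.0205
for a,ce,bb in blobs(c,sys.argv[1],110,60,60)[0]:
    for n,h in(("lugtop",.018),("top",.044)):
        lo=M.T@(onz(c,bb[0],bb[1]+bb[3],z+h)-s["ee_pos"]); hi=M.T@(onz(c,bb[0]+bb[2],bb[1],z+h)-s["ee_pos"])
        print(a,ce,n,"tool x",(lo[0]*1e3).round(1),(hi[0]*1e3).round(1),"y",(lo[1]*1e3).round(1),(hi[1]*1e3).round(1))
E
python3 hand.py red; python3 -c "
from st import *
to(.5335,.314,.032)"
```

```text
ee_pos: [0.5344, 0.3156, 0.1395]
finger_gap: 0.0694
t 29.85 pos [0.5344 0.3156 0.1395] yaw_x 94.8 tilt [ 0.001  0.002 -1.   ] F [ 0.1  1.3 -2.5] gap 0.06935088596156819 grip 24.990517306141555 q [-0.08  0.57 -0.74  1.72  0.45  1.02 -0.89]
2019 [495.  143.9] lugtop tool x 38.9 72.1 y 109.8 122.5
2019 [495.  143.9] top tool x 45.3 73.3 y 92.6 103.3
2570 [258.3 183.2] lugtop tool x 23.0 45.8 y -18.0 17.0
2570 [258.3 183.2] top tool x 31.9 51.1 y -15.1 14.4
1464 [275.8 251.4] lugtop tool x -17.8 15.0 y 2.0 22.7
1464 [275.8 251.4] top tool x -2.5 25.2 y 1.7 19.2
174 [344.  229.3] lugtop tool x 2.8 15.5 y 42.6 49.7
174 [344.  229.3] top tool x 14.9 25.6 y 36.0 42.0
237 [271.5 311.5] lugtop tool x -45.4 -37.3 y 2.1 13.6
237 [271.5 311.5] top tool x -25.8 -18.9 y 1.8 11.5
t 29.9 pos [0.5344 0.3155 0.1396] yaw_x 94.8 tilt [ 0.001  0.003 -1.   ] F [-0.2  0.4 -3.2] gap 0.06961468145320736 grip 24.990334860049188 q [-0.08  0.57 -0.74  1.72  0.45  1.02 -0.89]
units [-0.05 -0.04  3.59]
```

T front edge at +25.2 mm, so the cap is centred in the hand. Lowering.

```bash
python3 -m inch '[{"linear":[-0.05,-0.04,0.9],"turn":[0,0,-0.002]},{"linear":[0,0,0.9],"turn":[0,0,0]},{"linear":[0,0,0.8],"turn":[0,0,0]},{"linear":[0,0,0.5],"turn":[0,0,0]},{"linear":[0,0,0.2],"turn":[0,0,0]},{"linear":[0,0,0.15],"turn":[0,0,0]},{"linear":[0,0,0],"turn":[0,0,0]},{"linear":[0,0,0],"turn":[0,0,0]},{"linear":[0,0,0],"turn":[0,0,0]}]' 1|grep -E "pos|contact"
python3 -c "
from st import *
to(.5335,.314,.0281)"
```

```text
ee_pos: [0.5332, 0.3136, 0.0354]
contact_force: [0.3, -0.3, -3.9]
t 30.8 pos [0.5332 0.3136 0.0354] yaw_x 95.2 tilt [ 0.001  0.002 -1.   ] F [ 0.3 -0.3 -3.9] gap 0.06947627239908208 grip 24.99039160553366 q [-0.13  0.69 -0.67  1.8   0.55  0.85 -0.97]
units [0.01 0.01 0.24]
```

```bash
python3 -m inch '[{"linear":[0.01,0.01,0.1],"turn":[0,0,0]},{"linear":[0,0,0.06],"turn":[0,0,0]},{"linear":[0,0,0.04],"turn":[0,0,0]},{"linear":[0,0,0.04],"turn":[0,0,0]},{"linear":[0,0,0],"turn":[0,0,0]},{"linear":[0,0,0],"turn":[0,0,0]}]' 1|grep -E "pos|contact"
python3 -m inch '[{"linear":[0,0,0.03],"turn":[0,0,0]},{"linear":[0,0,0],"turn":[0,0,0]},{"linear":[0,0,0],"turn":[0,0,0]}]' 1|grep -E "pos|contact"
```

```text
ee_pos: [0.5329, 0.3134, 0.0282]
contact_force: [-1.8, -3.2, 5.5]
ee_pos: [0.5329, 0.3134, 0.0282]
contact_force: [-4.0, -4.0, 11.8]
```

```bash
python3 -m inch '[{"linear":[0,0,0],"turn":[0,0,0]},{"linear":[0,0,0],"turn":[0,0,0]},{"linear":[0,0,0],"turn":[0,0,0]},{"linear":[0,0,-0.4],"turn":[0,0,0]},{"linear":[0,0,-0.8],"turn":[0,0,0]},{"linear":[0,0,-1],"turn":[0,0,0]},{"linear":[0,0,-1],"turn":[0,0,0]},{"linear":[0,0,-1],"turn":[0,0,0]},{"linear":[0,0,-1],"turn":[0,0,0]},{"linear":[0,0,-0.8],"turn":[0,0,0]}]' 0|grep -E "pos"
python3 -m inch '[{"linear":[-0.93,0.116,0],"turn":[0,0,0]},{"linear":[-0.93,0.116,0],"turn":[0,0,0]},{"linear":[-0.93,0.116,0],"turn":[0,0,0]},{"linear":[-0.93,0.116,0],"turn":[0,0,0]},{"linear":[-0.93,0.116,0],"turn":[0,0,0]},{"linear":[-0.93,0.116,0],"turn":[0,0,0]},{"linear":[-0.93,0.116,0],"turn":[0,0,0]},{"linear":[-0.93,0.116,0],"turn":[0,0,0]},{"linear":[-0.93,0.116,0],"turn":[0,0,0]},{"linear":[-0.93,0.116,0],"turn":[0,0,0]}]' 0|grep -E "pos"
python3 -m inch '[{"linear":[-0.93,0.116,0],"turn":[0,0,0]},{"linear":[-0.93,0.116,0],"turn":[0,0,0]},{"linear":[-0.93,0.116,0],"turn":[0,0,0]},{"linear":[-0.93,0.116,0],"turn":[0,0,0]},{"linear":[-0.93,0.116,0],"turn":[0,0,0]},{"linear":[-0.93,0.116,0],"turn":[0,0,0.042]},{"linear":[0,0,0],"turn":[0,0,0.042]},{"linear":[0,0,0],"turn":[0,0,0.042]},{"linear":[0,0,0],"turn":[0,0,0.042]},{"linear":[0,0,0],"turn":[0,0,0.042]}]' 0|grep -E "pos"
python3 -m inch '[{"linear":[0,0,0],"turn":[0,0,0.042]},{"linear":[0,0,0],"turn":[0,0,0.042]},{"linear":[0,0,0],"turn":[0,0,0.042]},{"linear":[0,0,0],"turn":[0,0,0.042]},{"linear":[0,0,0],"turn":[0,0,0.042]},{"linear":[0,0,0],"turn":[0,0,0.042]},{"linear":[0,0,0],"turn":[0,0,0.036]},{"linear":[0,0,0],"turn":[0,0,0]},{"linear":[0,0,0],"turn":[0,0,0]}]' 0|grep -E "pos"
python3 -c "
from st import *
to(.629,-.127,.119)
c=cam('side')
for col in ('red','blue','green'):
  for a,ce,bb in blobs(c,col)[0]:
    p=onz(c,*ce,.052)
    if .38<p[0]<.62 and .1<p[1]<.4: print(col,a,ce,p[:2].round(3))
"
```

```text
ee_pos: [0.5332, 0.3141, 0.2091]
ee_pos: [0.5933, 0.0378, 0.2072]
ee_pos: [0.6292, -0.1258, 0.2071]
ee_pos: [0.6291, -0.1257, 0.2069]
t 35.6 pos [ 0.6291 -0.1257  0.2069] yaw_x 5.7 tilt [ 0.001 -0.    -1.   ] F [ 1.2 -0.2 -0.1] gap 0.08697973359999563 grip 0.0 q [ 0.39  0.45 -0.37  1.62  0.18  1.1  -1.49]
units [-0.01  0.04  2.93]
blue 12 [215.5 172.8] [0.44  0.209]
green 14 [207.6 168. ] [0.413 0.243]
```

```bash
python3 -m inch '[{"linear":[0,0.04,1],"turn":[0,0,0.003]},{"linear":[0,0,1],"turn":[0,0,0]},{"linear":[0,0,0.6],"turn":[0,0,0]},{"linear":[0,0,0.3],"turn":[0,0,0]},{"linear":[0,0,0],"turn":[0,0,0]},{"linear":[0,0,0],"turn":[0,0,0]}]' 0.5|grep -E "pos|contact"
python3 -m inch '[{"linear":[0,0,0],"turn":[0,0,0]},{"linear":[0,0,0],"turn":[0,0,0]},{"linear":[0,0,0],"turn":[0,0,0]},{"linear":[0,0,0],"turn":[0,0,0]},{"linear":[0,0,0],"turn":[0,0,0]},{"linear":[0,0,0],"turn":[0,0,0]},{"linear":[0,0,0],"turn":[0,0,0]},{"linear":[0,0,0],"turn":[0,0,0]}]' 1 15|grep -E "pos|gap|force"
python3 -m inch '[{"linear":[0,0,0],"turn":[0,0,-0.03]},{"linear":[0,0,0],"turn":[0,0,-0.04]},{"linear":[0,0,0],"turn":[0,0,-0.04]},{"linear":[0,0,0],"turn":[0,0,-0.04]},{"linear":[0,0,0],"turn":[0,0,-0.04]},{"linear":[0,0,0],"turn":[0,0,-0.04]}]' 1|grep -E "pos|gap|force"
```

```text
ee_pos: [0.6299, -0.1272, 0.1203]
contact_force: [0.7, 0.2, 0.2]
ee_pos: [0.6292, -0.1266, 0.1197]
contact_force: [-1.5, 0.4, 3.8]
finger_gap: 0.0159
grip_force: 15.0
ee_pos: [0.6292, -0.1258, 0.1197]
contact_force: [-1.3, 3.6, 3.2]
finger_gap: 0.0164
grip_force: 15.0
```

```bash
python3 -m inch '[{"linear":[0,0,0],"turn":[0,0,-0.04]},{"linear":[0,0,0],"turn":[0,0,-0.04]},{"linear":[0,0,0],"turn":[0,0,-0.04]},{"linear":[0,0,0],"turn":[0,0,-0.04]},{"linear":[0,0,0],"turn":[0,0,-0.04]},{"linear":[0,0,0],"turn":[0,0,-0.04]},{"linear":[0,0,0],"turn":[0,0,-0.03]},{"linear":[0,0,0],"turn":[0,0,0]},{"linear":[0,0,0],"turn":[0,0,0]}]' 1|grep -E "gap|force"
python3 st.py
python3 -m inch '[{"linear":[0,0,0],"turn":[0,0,0]},{"linear":[0,0,0],"turn":[0,0,0]},{"linear":[0,0,0],"turn":[0,0,0]},{"linear":[0,0,-0.3],"turn":[0,0,0]},{"linear":[0,0,-1],"turn":[0,0,0]},{"linear":[0,0,-1],"turn":[0,0,0]},{"linear":[0,0,-1],"turn":[0,0,0]},{"linear":[0,0,-1],"turn":[0,0,0]}]' 0|grep -E "pos"
python3 -m inch '[{"linear":[-0.94,-1,0],"turn":[0,0,0]},{"linear":[-0.94,-1,0],"turn":[0,0,0]},{"linear":[-0.94,-1,0],"turn":[0,0,0]},{"linear":[-0.94,-1,0],"turn":[0,0,0]},{"linear":[0,0,0],"turn":[0,0,0]},{"linear":[0,0,0],"turn":[0,0,0]}]' 0|grep -E "pos"
python3 cap.py green w5.png
```

```text
contact_force: [-3.0, 1.7, 5.1]
finger_gap: 0.0155
grip_force: 14.9
t 38.55 pos [ 0.6281 -0.1259  0.1196] yaw_x 95.1 tilt [ 0.001 -0.002 -1.   ] F [-3.   1.7  5.1] gap 0.015458384025214465 grip 14.862188561819494 q [ 0.63  0.62 -0.72  1.69  0.47  1.01 -0.16]
ee_pos: [0.6292, -0.1272, 0.2503]
ee_pos: [0.5191, -0.2512, 0.249]
t 39.95 pos [ 0.5191 -0.2512  0.249 ] yaw_x 94.9 tilt [-0.001  0.001 -1.   ] F [ 0.4  1.1 -0.2] gap 0.08723768966694007 grip 0.0 q [ 0.98  0.39 -0.79  1.71  0.3   1.17  0.19]
green 643 [258.2  61. ] z 0.058 c [ 0.5093 -0.1438] size [17.7 55.1] ang 78.7
green 643 [258.2  61. ] z 0.084 c [ 0.5095 -0.1459] size [16.4 51.1] ang 78.7
green 225 [248.7  98.9] z 0.058 c [ 0.5032 -0.1777] size [13.5 16.8] ang 79.4
green 225 [248.7  98.9] z 0.084 c [ 0.5039 -0.1773] size [12.5 15.5] ang 79.4
```

View pics/w5.png

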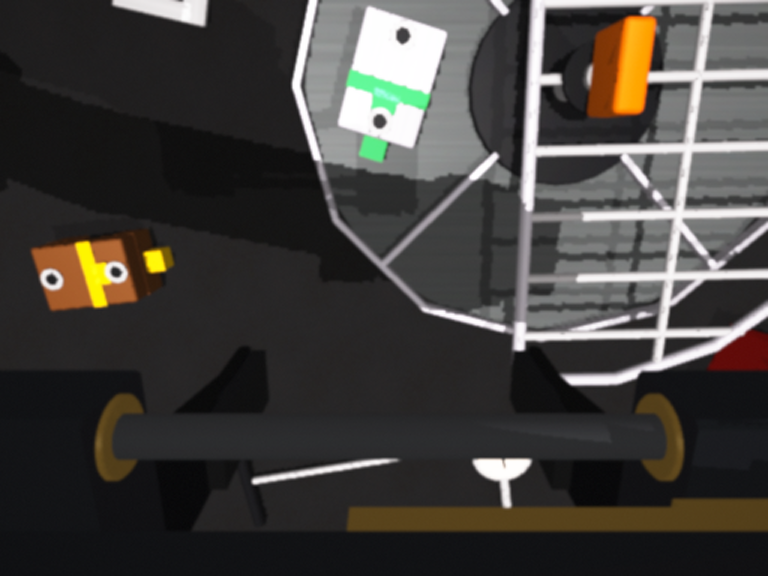

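Green at the front: lug toward the camera at (373,148), cap centre ≈(.511,-.138), lug direction 258.7°. Same end grip as red.

```bash
python3 -m inch '[{"linear":[0.95,0.015,0],"turn":[0,0,0]},{"linear":[0.95,0.015,0],"turn":[0,0,0]},{"linear":[0.95,0.015,0],"turn":[0,0,0]},{"linear":[0.95,0.015,0],"turn":[0,0,0.042]},{"linear":[0,0,0],"turn":[0,0,0.042]},{"linear":[0,0,0],"turn":[0,0,0.042]},{"linear":[0,0,0],"turn":[0,0,0.042]},{"linear":[0,0,0],"turn":[0,0,0.042]},{"linear":[0,0,0],"turn":[0,0,0.042]},{"linear":[0,0,0],"turn":[0,0,0.042]}]' 0|grep -E "pos"
python3 -m inch '[{"linear":[0,0,0],"turn":[0,0,0.042]},{"linear":[0,0,0],"turn":[0,0,0.042]},{"linear":[0,0,0],"turn":[0,0,0.042]},{"linear":[0,0,0.7],"turn":[0,0,0.042]},{"linear":[0,0,0.7],"turn":[0,0,0.042]},{"linear":[0,0,0.7],"turn":[0,0,0.042]},{"linear":[0,0,0.7],"turn":[0,0,0.042]},{"linear":[0,0,0.7],"turn":[0,0,0]},{"linear":[0,0,0],"turn":[0,0,0]},{"linear":[0,0,0],"turn":[0,0,0]}]' 0|grep -E "pos"
python3 -c "
from st import *
to(.5112,-.1376,.0605)
c=cam('side')
for a,ce,bb in blobs(c,'green',110,60,8)[0]: 
  p=onz(c,*ce,.05)
  if .4<p[0]<.6 and -.3<p[1]<0: print(a,ce,bb,'z.05',p[:2].round(3),onz(c,*ce,.084)[:2].round(3))
"
```

```text
ee_pos: [0.5123, -0.1339, 0.2487]
ee_pos: [0.5122, -0.1347, 0.1438]
t 42.0 pos [ 0.5122 -0.1347  0.1438] yaw_x -10.6 tilt [ 0.    -0.001 -1.   ] F [-0.7  0.7  0.5] gap 0.08747869221359425 grip 0.0 q [ 0.57  0.36 -0.48  1.94  0.21  0.89 -1.78]
units [-0.02  0.1   2.78]
32 [246.6 229.6] [238 229  17   3] z.05 [ 0.516 -0.105] [ 0.512 -0.143]
36 [244.9 246.7] [243 243   5   8] z.05 [ 0.503 -0.179] [ 0.5   -0.214]
```

```bash
python3 -m inch '[{"linear":[-0.02,0.1,0.8],"turn":[0,0,0.004]},{"linear":[0,0,0.8],"turn":[0,0,0]},{"linear":[0,0,0.5],"turn":[0,0,0]},{"linear":[0,0,0.1],"turn":[0,0,0]},{"linear":[0,0,0],"turn":[0,0,0]}]' 0|grep -E "pos|contact"
python3 -m inch '[{"linear":[0,0,0.2],"turn":[0,0,0]},{"linear":[0,0,0.2],"turn":[0,0,0]},{"linear":[0,0,0.18],"turn":[0,0,0]},{"linear":[0,0,0],"turn":[0,0,0]},{"linear":[0,0,0],"turn":[0,0,0]}]' 0|grep -E "pos|contact"
python3 -m inch '[{"linear":[0,0,0],"turn":[0,0,0]},{"linear":[0,0,0],"turn":[0,0,0]},{"linear":[0,0,0],"turn":[0,0,0]},{"linear":[0,0,0],"turn":[0,0,0]},{"linear":[0,0,0],"turn":[0,0,0]}]' 1 25
```

```text
ee_pos: [0.511, -0.139, 0.0782]
contact_force: [0.4, -0.1, 0.1]
ee_pos: [0.5101, -0.1391, 0.0599]
contact_force: [0.7, -0.1, -0.5]
clock: 43.55
ee_pos: [0.5104, -0.1389, 0.0601]
tool_rot: [-3.125, 0.315, -0.001]
contact_force: [1.0, 1.2, 0.6]
finger_gap: 0.0701
grip_force: 25.0
```

```bash
python3 -m inch '[{"linear":[0,0,-0.4],"turn":[0,0,0]},{"linear":[0,0,-0.8],"turn":[0,0,0]},{"linear":[0,0,-1],"turn":[0,0,0]},{"linear":[0,0,-1],"turn":[0,0,0]},{"linear":[0,0,-1],"turn":[0,0,0]},{"linear":[0,0,-0.8],"turn":[0,0,0]},{"linear":[-0.36,-0.87,0],"turn":[0,0,0]},{"linear":[-0.36,-0.87,0],"turn":[0,0,0]},{"linear":[-0.36,-0.87,0],"turn":[0,0,0]},{"linear":[-0.36,-0.87,0],"turn":[0,0,0]}]' 1|grep -E "pos|gap"
python3 -m inch '[{"linear":[-0.36,-0.87,0],"turn":[0,0,0]},{"linear":[-0.36,-0.87,0],"turn":[0,0,0]},{"linear":[-0.36,-0.87,0],"turn":[0,0,0]},{"linear":[-0.36,-0.87,0],"turn":[0,0,0]},{"linear":[-0.36,-0.87,0],"turn":[0,0,0]},{"linear":[-0.36,-0.87,0],"turn":[0,0,0]},{"linear":[-0.36,-0.87,0],"turn":[0,0,0]},{"linear":[-0.36,-0.87,0],"turn":[0,0,0]},{"linear":[-0.36,-0.87,0],"turn":[0,0,0]},{"linear":[-0.36,-0.87,0],"turn":[0,0,0]}]' 1|grep -E "pos|gap"
python3 -m inch '[{"linear":[-0.36,-0.87,0],"turn":[0,0,0]},{"linear":[-0.36,-0.87,0],"turn":[0,0,-0.042]},{"linear":[0,0,0],"turn":[0,0,-0.042]},{"linear":[0,0,0],"turn":[0,0,-0.042]},{"linear":[0,0,0],"turn":[0,0,-0.042]},{"linear":[0,0,0],"turn":[0,0,-0.042]},{"linear":[0,0,0],"turn":[0,0,-0.042]},{"linear":[0,0,0],"turn":[0,0,-0.042]},{"linear":[0,0,0],"turn":[0,0,-0.042]},{"linear":[0,0,0],"turn":[0,0,-0.042]}]' 1|grep -E "pos|gap"
python3 -m inch '[{"linear":[0,0,0],"turn":[0,0,-0.042]},{"linear":[0,0,0],"turn":[0,0,-0.042]},{"linear":[0,0,0],"turn":[0,0,-0.042]},{"linear":[0,0,0],"turn":[0,0,-0.042]},{"linear":[0,0,0],"turn":[0,0,-0.042]},{"linear":[0,0,0],"turn":[0,0,-0.005]},{"linear":[0,0,0],"turn":[0,0,0]},{"linear":[0,0,0],"turn":[0,0,0]}]' 1|grep -E "pos|gap"
python3 hand.py green | grep -E "^t|top"; python3 -c "
from st import *
to(.424,.304,.036)"
```

```text
ee_pos: [0.4874, -0.0276, 0.2101]
finger_gap: 0.0696
ee_pos: [0.4341, 0.2492, 0.21]
finger_gap: 0.07
ee_pos: [0.4239, 0.3034, 0.2099]
finger_gap: 0.0702
ee_pos: [0.4242, 0.3041, 0.21]
finger_gap: 0.0698
t 47.35 pos [0.4242 0.3041 0.21  ] yaw_x 95.1 tilt [-0.001  0.    -1.   ] F [-0.   0.4 -3.2] gap 0.06976229737759723 grip 24.985117013566196 q [ 0.16  0.45 -1.12  1.87  0.45  1.11 -1.04]
1885 [257.3 167.9] lugtop tool x 34.4 52.4 y -14.5 13.4
1885 [257.3 167.9] top tool x 41.5 56.7 y -12.2 11.3
1378 [275.5 252.2] lugtop tool x -17.8 13.9 y 2.0 22.2
1378 [275.5 252.2] top tool x -2.5 24.3 y 1.7 18.7
108 [342.6 229.3] lugtop tool x 3.5 14.5 y 42.5 48.7
108 [342.6 229.3] top tool x 15.4 24.7 y 35.9 41.1
280 [271.6 312.6] lugtop tool x -46.9 -37.4 y 1.5 14.1
280 [271.6 312.6] top tool x -27.0 -19.0 y 1.3 12.0
t 47.4 pos [0.4242 0.3042 0.21  ] yaw_x 95.1 tilt [-0.001  0.    -1.   ] F [-0.7 -0.1 -3.9] gap 0.0699982939644665 grip 24.985231636092067 q [ 0.16  0.45 -1.12  1.87  0.45  1.11 -1.04]
units [-0.   -0.01  5.8 ]
```

```bash
python3 -m inch '[{"linear":[0,0,0.9],"turn":[0,0,0]},{"linear":[0,0,0.9],"turn":[0,0,0]},{"linear":[0,0,0.9],"turn":[0,0,0]},{"linear":[0,0,0.9],"turn":[0,0,0]},{"linear":[0,0,0.9],"turn":[0,0,0]},{"linear":[0,0,0.8],"turn":[0,0,0]},{"linear":[0,0,0.3],"turn":[0,0,0]},{"linear":[0,0,0.2],"turn":[0,0,0]},{"linear":[0,0,0],"turn":[0,0,0]},{"linear":[0,0,0],"turn":[0,0,0]}]' 1|grep -E "pos|contact"
python3 -c "
from st import *
to(.424,.304,.0281)"
```

```text
ee_pos: [0.4248, 0.3052, 0.037]
contact_force: [-0.2, 0.3, -3.3]
t 48.4 pos [0.4248 0.3052 0.037 ] yaw_x 95.2 tilt [ 0.001  0.002 -1.   ] F [-0.2  0.3 -3.3] gap 0.06968914090826385 grip 24.985165474936366 q [-0.02  0.65 -0.9   2.02  0.71  0.82 -1.26]
units [-0.04 -0.03  0.3 ]
```

```bash
python3 st.py; python3 -m inch '[{"linear":[-0.04,-0.03,0.1],"turn":[0,0,0]},{"linear":[0,0,0.08],"turn":[0,0,0]},{"linear":[0,0,0.06],"turn":[0,0,0]},{"linear":[0,0,0.06],"turn":[0,0,0]},{"linear":[0,0,0],"turn":[0,0,0]},{"linear":[0,0,0],"turn":[0,0,0]}]' 1|grep -E "pos|contact"
python3 -m inch '[{"linear":[0,0,0.02],"turn":[0,0,0]},{"linear":[0,0,0],"turn":[0,0,0]},{"linear":[0,0,0],"turn":[0,0,0]}]' 1|grep -E "pos|contact"
```

```text
t 48.4 pos [0.4248 0.3052 0.037 ] yaw_x 95.2 tilt [ 0.001  0.002 -1.   ] F [-0.2  0.3 -3.3] gap 0.06968914090826385 grip 24.985165474936366 q [-0.02  0.65 -0.9   2.02  0.71  0.82 -1.26]
ee_pos: [0.4236, 0.3031, 0.0281]
contact_force: [-1.5, -4.0, 8.5]
ee_pos: [0.4236, 0.3031, 0.0281]
contact_force: [-2.6, -5.3, 13.6]
```

```bash
python3 -m inch '[{"linear":[0,0,0],"turn":[0,0,0]},{"linear":[0,0,0],"turn":[0,0,0]},{"linear":[0,0,0],"turn":[0,0,0]},{"linear":[0,0,-0.4],"turn":[0,0,0]},{"linear":[0,0,-0.8],"turn":[0,0,0]},{"linear":[0,0,-1],"turn":[0,0,0]},{"linear":[0,0,-1],"turn":[0,0,0]},{"linear":[0,0,-1],"turn":[0,0,0]},{"linear":[0,0,-1],"turn":[0,0,0]},{"linear":[0,0,-0.8],"turn":[0,0,0]}]' 0|grep -E "pos"
python3 -m inch '[{"linear":[-0.93,0.345,0],"turn":[0,0,0]},{"linear":[-0.93,0.345,0],"turn":[0,0,0]},{"linear":[-0.93,0.345,0],"turn":[0,0,0]},{"linear":[-0.93,0.345,0],"turn":[0,0,0]},{"linear":[-0.93,0.345,0],"turn":[0,0,0]},{"linear":[-0.93,0.345,0],"turn":[0,0,0]},{"linear":[-0.93,0.345,0],"turn":[0,0,0]},{"linear":[-0.93,0.345,0],"turn":[0,0,0]},{"linear":[-0.93,0.345,0],"turn":[0,0,0]},{"linear":[-0.93,0.345,0],"turn":[0,0,0]}]' 0|grep -E "pos"
python3 -m inch '[{"linear":[-0.93,0.345,0],"turn":[0,0,0]},{"linear":[-0.93,0.345,0],"turn":[0,0,0]},{"linear":[-0.93,0.345,0],"turn":[0,0,0]},{"linear":[-0.93,0.345,0],"turn":[0,0,0]},{"linear":[-0.93,0.345,0],"turn":[0,0,0]},{"linear":[-0.93,0.345,0],"turn":[0,0,0]},{"linear":[0,0,0],"turn":[0,0,0]},{"linear":[0,0,0],"turn":[0,0,0]}]' 0|grep -E "pos"
python3 -c "
from st import *
to(.629,-.127,.119)"
```

```text
ee_pos: [0.4233, 0.3039, 0.2089]
ee_pos: [0.5522, 0.0339, 0.2071]
ee_pos: [0.6288, -0.1265, 0.2066]
t 52.1 pos [ 0.6288 -0.1265  0.2066] yaw_x 95.2 tilt [ 0.001  0.    -1.   ] F [-0.3 -0.   0.4] gap 0.0867862440489512 grip 0.0 q [ 0.8   0.63 -1.02  1.6   0.56  1.23 -0.23]
units [-0.02  0.    2.92]
```

```bash
python3 -m inch '[{"linear":[-0.02,0,1],"turn":[0,0,0]},{"linear":[0,0,1],"turn":[0,0,0]},{"linear":[0,0,0.6],"turn":[0,0,0]},{"linear":[0,0,0.3],"turn":[0,0,0]},{"linear":[0,0,0],"turn":[0,0,0]},{"linear":[0,0,0],"turn":[0,0,0]}]' 0.5|grep -E "pos|contact"
python3 -m inch '[{"linear":[0,0,0],"turn":[0,0,0]},{"linear":[0,0,0],"turn":[0,0,0]},{"linear":[0,0,0],"turn":[0,0,0]},{"linear":[0,0,0],"turn":[0,0,0]},{"linear":[0,0,0],"turn":[0,0,0]},{"linear":[0,0,0],"turn":[0,0,0]},{"linear":[0,0,0],"turn":[0,0,0]},{"linear":[0,0,0],"turn":[0,0,0]}]' 1 15|grep -E "pos|gap|force"
python3 -m inch '[{"linear":[0,0,0],"turn":[0,0,-0.03]},{"linear":[0,0,0],"turn":[0,0,-0.04]},{"linear":[0,0,0],"turn":[0,0,-0.04]},{"linear":[0,0,0],"turn":[0,0,-0.04]},{"linear":[0,0,0],"turn":[0,0,-0.04]},{"linear":[0,0,0],"turn":[0,0,-0.04]}]' 1|grep -E "pos|gap|force"; python3 st.py
```

```text
ee_pos: [0.6298, -0.1263, 0.1206]
contact_force: [0.1, -0.6, 0.9]
ee_pos: [0.6282, -0.127, 0.1195]
contact_force: [-5.9, -0.3, 5.6]
finger_gap: 0.0156
grip_force: 15.0
ee_pos: [0.6282, -0.1268, 0.1195]
contact_force: [-4.9, -0.1, 4.4]
finger_gap: 0.016
grip_force: 15.0
t 54.1 pos [ 0.6282 -0.1268  0.1195] yaw_x 136.9 tilt [ 0.001 -0.001 -1.   ] F [-4.9 -0.1  4.4] gap 0.016014943767266143 grip 14.952392941340804 q [ 0.84  0.8  -1.11  1.68  0.77  1.17  0.34]
```

```bash
python3 -m inch '[{"linear":[0,0,0],"turn":[0,0,-0.04]},{"linear":[0,0,0],"turn":[0,0,-0.04]},{"linear":[0,0,0],"turn":[0,0,-0.04]},{"linear":[0,0,0],"turn":[0,0,-0.04]},{"linear":[0,0,0],"turn":[0,0,-0.04]},{"linear":[0,0,0],"turn":[0,0,-0.04]},{"linear":[0,0,0],"turn":[0,0,-0.03]},{"linear":[0,0,0],"turn":[0,0,0]},{"linear":[0,0,0],"turn":[0,0,0]}]' 1|grep -E "gap|force"
python3 st.py
python3 -m inch '[{"linear":[0,0,0],"turn":[0,0,0]},{"linear":[0,0,0],"turn":[0,0,0]},{"linear":[0,0,0],"turn":[0,0,0]},{"linear":[0,0,-0.3],"turn":[0,0,0]},{"linear":[0,0,-1],"turn":[0,0,0]},{"linear":[0,0,-1],"turn":[0,0,0]},{"linear":[0,0,-1],"turn":[0,0,0]},{"linear":[0,0,-1],"turn":[0,0,0]},{"linear":[0,0,0],"turn":[0,0,0]},{"linear":[0,0,0],"turn":[0,0,0]}]' 0|grep -E "pos"
python3 cap.py yellow w6.png; python3 -c "
from knob import *
top(cam('wrist'))"
```

```text
contact_force: [-5.1, -0.2, 5.0]
finger_gap: 0.0156
grip_force: 15.0
t 55.0 pos [ 0.6286 -0.1267  0.1196] yaw_x -174.8 tilt [ 0.001  0.001 -1.   ] F [-5.1 -0.2  5. ] gap 0.015632782159134936 grip 15.022873148554936 q [ 0.9   0.9  -1.27  1.67  0.9   1.27  1.1 ]
ee_pos: [0.6293, -0.1266, 0.2494]
t 56.0 pos [ 0.6293 -0.1266  0.2494] yaw_x -174.8 tilt [-0.002 -0.001 -1.   ] F [-0.3  0.4 -0.6] gap 0.0841524211767226 grip 0.0 q [ 0.92  0.76 -1.33  1.54  0.74  1.43  1.21]
yellow 720 [252.1  52.1] z 0.058 c [ 0.5143 -0.1463] size [53.9 19. ] ang 30.5
yellow 720 [252.1  52.1] z 0.084 c [ 0.5169 -0.1454] size [50.  17.6] ang 30.5
yellow 232 [221.1  71.7] z 0.058 c [ 0.5333 -0.1738] size [16.5 13. ] ang 31.4
yellow 232 [221.1  71.7] z 0.084 c [ 0.5345 -0.1708] size [15.3 12.1] ang 31.4
t 56.05 pos [ 0.6288 -0.127   0.2481] yaw_x -174.8 tilt [ 0. -0. -1.] F [ 0.2 -0.7 -1.1] gap 0.08534939151222187 grip 0.0 q [ 0.92  0.76 -1.33  1.54  0.74  1.43  1.21]
knob at z.148: centre [ 0.62813584 -0.1269543 ] size mm [42.9208313 14.2730484] ang 5.193300247192383
[[0.6061000227928162, -0.121799997985363], [0.6074000000953674, -0.13600000739097595], [0.6502000093460083, -0.13210000097751617], [0.6488999724388123, -0.11789999902248383]]
```

View pics/w6.png

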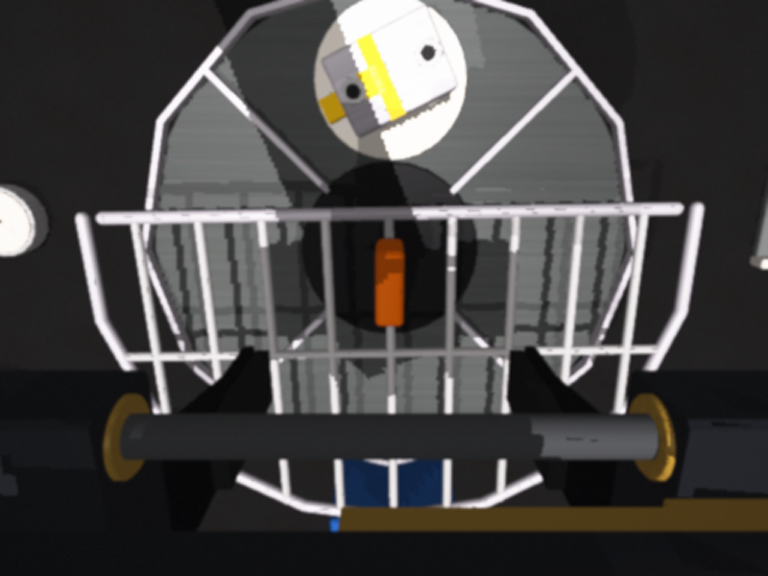

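The white pocket is at the front (bar at 185.2°, guard edge level). Yellow's T bar is at (378,78), lug at (332,108), centre ≈(.513,-.1385), lug direction 300.5°. Rotating to yaw 30.5° for the end grip, watching joint 3.

```bash
python3 -m inch '[{"linear":[0,0,0],"turn":[0,0,0.043]},{"linear":[0,0,0],"turn":[0,0,0.043]},{"linear":[0,0,0],"turn":[0,0,0.043]},{"linear":[0,0,0],"turn":[0,0,0.043]},{"linear":[0,0,0],"turn":[0,0,0.043]},{"linear":[0,0,0],"turn":[0,0,0.043]},{"linear":[0,0,0],"turn":[0,0,0.043]},{"linear":[0,0,0],"turn":[0,0,0.043]},{"linear":[0,0,0],"turn":[0,0,0.043]},{"linear":[0,0,0],"turn":[0,0,0.043]}]' 0|grep -E "pos"
python3 -m inch '[{"linear":[0,0,0],"turn":[0,0,0.043]},{"linear":[0,0,0],"turn":[0,0,0.043]},{"linear":[0,0,0],"turn":[0,0,0.043]},{"linear":[0,0,0],"turn":[0,0,0.043]},{"linear":[0,0,0],"turn":[0,0,0.043]},{"linear":[0,0,0],"turn":[0,0,0.043]},{"linear":[0,0,0],"turn":[0,0,0.043]},{"linear":[0,0,0],"turn":[0,0,0.043]},{"linear":[0,0,0],"turn":[0,0,0.043]},{"linear":[0,0,0],"turn":[0,0,0.043]}]' 0|grep -E "pos"
python3 -c "
from st import *
to(.5128,-.1385,.2)"
```

```text
ee_pos: [0.6283, -0.1271, 0.2467]
ee_pos: [0.6282, -0.127, 0.2467]
t 58.1 pos [ 0.6282 -0.127   0.2467] yaw_x 30.1 tilt [-0.002 -0.002 -1.   ] F [0.5 0.5 0.4] gap 0.08711463186419895 grip 0.0 q [ 0.63  0.49 -0.72  1.56  0.33  1.22 -1.19]
units [-3.52 -1.6   1.57]
```

```bash
python3 -m inch '[{"linear":[-0.88,-0.4,0],"turn":[0,0,0]},{"linear":[-0.88,-0.4,0],"turn":[0,0,0]},{"linear":[-0.88,-0.4,0],"turn":[0,0,0]},{"linear":[-0.88,-0.4,0],"turn":[0,0,0]},{"linear":[0,0,1],"turn":[0,0,0]},{"linear":[0,0,1],"turn":[0,0,0]},{"linear":[0,0,1],"turn":[0,0,0]},{"linear":[0,0,0.5],"turn":[0,0,0]},{"linear":[0,0,0],"turn":[0,0,0]},{"linear":[0,0,0],"turn":[0,0,0]}]' 0|grep -E "pos"
python3 -c "
from st import *
to(.5128,-.1385,.0605)
c=cam('side')
for a,ce,bb in blobs(c,'yellow',110,60,8)[0]: 
  p=onz(c,*ce,.05)
  if .4<p[0]<.6 and -.3<p[1]<0: print(a,ce,bb,'z.05',p[:2].round(3),onz(c,*ce,.084)[:2].round(3))
"
```

```text
ee_pos: [0.5141, -0.1387, 0.1437]
t 59.1 pos [ 0.5141 -0.1387  0.1437] yaw_x 30.4 tilt [ 0.001 -0.    -1.   ] F [0.4 0.7 0.6] gap 0.08700188143422961 grip 0.0 q [ 0.75  0.42 -0.72  1.92  0.34  0.92 -1.17]
units [-0.04 -0.03  2.77]
41 [247.5 229.6] [240 226  15   8] z.05 [ 0.519 -0.105] [ 0.515 -0.144]
45 [254.9 244.7] [252 241   7   8] z.05 [ 0.533 -0.174] [ 0.528 -0.21 ]
```

```bash
python3 -m inch '[{"linear":[-0.04,-0.02,0.8],"turn":[0,0,0]},{"linear":[0,0,0.8],"turn":[0,0,0]},{"linear":[0,0,0.5],"turn":[0,0,0]},{"linear":[0,0,0.1],"turn":[0,0,0]},{"linear":[0,0,0],"turn":[0,0,0]}]' 0|grep -E "pos|contact"
python3 -m inch '[{"linear":[0,0,0.2],"turn":[0,0,0]},{"linear":[0,0,0.2],"turn":[0,0,0]},{"linear":[0,0,0.18],"turn":[0,0,0]},{"linear":[0,0,0],"turn":[0,0,0]},{"linear":[0,0,0],"turn":[0,0,0]}]' 0|grep -E "pos|contact"
python3 -m inch '[{"linear":[0,0,0],"turn":[0,0,0]},{"linear":[0,0,0],"turn":[0,0,0]},{"linear":[0,0,0],"turn":[0,0,0]},{"linear":[0,0,0],"turn":[0,0,0]},{"linear":[0,0,0],"turn":[0,0,0]}]' 1 25
```

```text
ee_pos: [0.5129, -0.1389, 0.0778]
contact_force: [-0.2, 0.9, -0.0]
ee_pos: [0.5123, -0.139, 0.0599]
contact_force: [-0.8, 0.3, -1.0]
clock: 60.65
ee_pos: [0.5119, -0.1387, 0.06]
tool_rot: [-3.031, -0.825, 0.001]
contact_force: [-1.7, 0.5, 2.3]
finger_gap: 0.0699
grip_force: 25.0
```

```bash
python3 -m inch '[{"linear":[0,0,-0.4],"turn":[0,0,0]},{"linear":[0,0,-0.8],"turn":[0,0,0]},{"linear":[0,0,-1],"turn":[0,0,0]},{"linear":[0,0,-1],"turn":[0,0,0]},{"linear":[0,0,-1],"turn":[0,0,0]},{"linear":[0,0,-0.8],"turn":[0,0,0]},{"linear":[0.575,-0.816,0],"turn":[0,0,0]},{"linear":[0.575,-0.816,0],"turn":[0,0,0]},{"linear":[0.575,-0.816,0],"turn":[0,0,0]},{"linear":[0.575,-0.816,0],"turn":[0,0,0]}]' 1|grep -E "pos|gap"
python3 -m inch '[{"linear":[0.575,-0.816,0],"turn":[0,0,0]},{"linear":[0.575,-0.816,0],"turn":[0,0,0]},{"linear":[0.575,-0.816,0],"turn":[0,0,0]},{"linear":[0.575,-0.816,0],"turn":[0,0,0]},{"linear":[0.575,-0.816,0],"turn":[0,0,0]},{"linear":[0.575,-0.816,0],"turn":[0,0,0]},{"linear":[0.575,-0.816,0],"turn":[0,0,0]},{"linear":[0.575,-0.816,0],"turn":[0,0,0]},{"linear":[0,0,0],"turn":[0,0,-0.04]},{"linear":[0,0,0],"turn":[0,0,-0.04]}]' 1|grep -E "pos|gap"
python3 -m inch '[{"linear":[0,0,0],"turn":[0,0,-0.04]},{"linear":[0,0,0],"turn":[0,0,-0.04]},{"linear":[0,0,0],"turn":[0,0,-0.04]},{"linear":[0,0,0],"turn":[0,0,-0.04]},{"linear":[0,0,0],"turn":[0,0,-0.04]},{"linear":[0,0,0],"turn":[0,0,-0.04]},{"linear":[0,0,0],"turn":[0,0,-0.04]},{"linear":[0,0,0],"turn":[0,0,0]},{"linear":[0,0,0],"turn":[0,0,0]}]' 1|grep -E "pos|gap"
python3 hand.py yellow | grep -E "^t|top"; python3 -c "
from st import *
to(.5421,.2195,.036)"
```

```text
ee_pos: [0.5219, -0.0189, 0.2102]
finger_gap: 0.0696
ee_pos: [0.5415, 0.2203, 0.2101]
finger_gap: 0.0697
ee_pos: [0.5421, 0.2186, 0.2098]
finger_gap: 0.0694
t 63.55 pos [0.5421 0.2186 0.2098] yaw_x 95.0 tilt [-0. -0. -1.] F [ 0.6 -0.8 -3.7] gap 0.06938763641884194 grip 24.99673300422728 q [ 0.31  0.56 -1.08  1.73  0.53  1.18 -0.83]
1993 [259.9 165.6] lugtop tool x 34.9 53.9 y -13.0 14.8
1993 [259.9 165.6] top tool x 41.9 57.9 y -10.9 12.5
134 [344.  230.4] lugtop tool x 2.8 13.9 y 42.0 49.8
134 [344.  230.4] top tool x 14.9 24.2 y 35.5 42.0
1386 [275.8 252.6] lugtop tool x -17.9 13.3 y 2.0 22.7
1386 [275.8 252.6] top tool x -2.5 23.8 y 1.7 19.2
79 [101.9 296.8] lugtop tool x -41.2 -23.4 y -93.0 -84.8
79 [101.9 296.8] top tool x -22.2 -7.2 y -78.3 -71.5
326 [271.4 313.6] lugtop tool x -48.3 -37.4 y 1.5 14.1
326 [271.4 313.6] top tool x -28.1 -19.0 y 1.3 12.0
427 [454.9 342.8] lugtop tool x -71.4 -56.2 y 102.7 135.5
427 [454.9 342.8] top tool x -47.6 -34.8 y 86.6 114.2
t 63.6 pos [0.5421 0.2187 0.2099] yaw_x 95.1 tilt [-0.  0. -1.] F [-0.2  0.1 -4.2] gap 0.07017008772661149 grip 24.99686168739572 q [ 0.31  0.56 -1.08  1.73  0.53  1.18 -0.83]
units [0.03 0.   5.8 ]
```

```bash
python3 -m inch '[{"linear":[0.03,0,0.9],"turn":[0,0,0]},{"linear":[0,0,0.9],"turn":[0,0,0]},{"linear":[0,0,0.9],"turn":[0,0,0]},{"linear":[0,0,0.9],"turn":[0,0,0]},{"linear":[0,0,0.9],"turn":[0,0,0]},{"linear":[0,0,0.8],"turn":[0,0,0]},{"linear":[0,0,0.3],"turn":[0,0,0]},{"linear":[0,0,0.2],"turn":[0,0,0]},{"linear":[0,0,0],"turn":[0,0,0]},{"linear":[0,0,0],"turn":[0,0,0]}]' 1|grep -E "pos|contact"
python3 -c "
from st import *
to(.5421,.2195,.0281)"
```

```text
ee_pos: [0.5428, 0.2206, 0.0372]
contact_force: [0.5, 0.0, -3.2]
t 64.6 pos [0.5428 0.2206 0.0372] yaw_x 95.2 tilt [ 0.001  0.002 -1.   ] F [ 0.5  0.  -3.2] gap 0.07018489911645606 grip 24.996847375296056 q [ 0.19  0.74 -0.91  1.87  0.74  0.91 -1.  ]
units [-0.03 -0.03  0.3 ]
```

```bash
python3 -m inch '[{"linear":[-0.03,-0.03,0.1],"turn":[0,0,0]},{"linear":[0,0,0.08],"turn":[0,0,0]},{"linear":[0,0,0.06],"turn":[0,0,0]},{"linear":[0,0,0.06],"turn":[0,0,0]},{"linear":[0,0,0],"turn":[0,0,0]},{"linear":[0,0,0],"turn":[0,0,0]}]' 1|grep -E "pos|contact"
python3 -m inch '[{"linear":[0,0,0.02],"turn":[0,0,0]},{"linear":[0,0,0],"turn":[0,0,0]},{"linear":[0,0,0],"turn":[0,0,0]}]' 1|grep -E "pos|contact"
python3 -m inch '[{"linear":[0,0,0],"turn":[0,0,0]},{"linear":[0,0,0],"turn":[0,0,0]},{"linear":[0,0,0],"turn":[0,0,0]},{"linear":[0,0,-0.4],"turn":[0,0,0]},{"linear":[0,0,-0.8],"turn":[0,0,0]},{"linear":[0,0,-1],"turn":[0,0,0]},{"linear":[0,0,-1],"turn":[0,0,0]},{"linear":[0,0,-1],"turn":[0,0,0]},{"linear":[0,0,-1],"turn":[0,0,0]},{"linear":[0,0,-1],"turn":[0,0,0]}]' 0.1|grep -E "pos|gap"
python3 -m inch '[{"linear":[-1,-0.3,0],"turn":[0,0,0]},{"linear":[-1,-0.3,0],"turn":[0,0,0]},{"linear":[-1,-0.3,0],"turn":[0,0,0]},{"linear":[-1,-0.3,0],"turn":[0,0,0]},{"linear":[-1,-0.3,0],"turn":[0,0,0]},{"linear":[0,0,0],"turn":[0,0,0]},{"linear":[0,0,0],"turn":[0,0,0]},{"linear":[0,0,0],"turn":[0,0,0]}]' 0|grep -E "pos|gap"
python3 - <<'E'
from h import *
a=cam("side"); w=cam("wrist")
i=np.hstack([cv2.resize(a["im"][130:290,185:365],(450,400),interpolation=2),cv2.resize(w["im"][:230,130:512],(350,211),interpolation=2).repeat(1,0) if 0 else cv2.copyMakeBorder(cv2.resize(w["im"][:260],(350,178)),0,222,0,0,0)])
cv2.imwrite("pics/f1.png",i[:,:,::-1])
E
```

```text
ee_pos: [0.5413, 0.2189, 0.0281]
contact_force: [-2.2, -3.0, 4.8]
ee_pos: [0.5413, 0.2189, 0.028]
contact_force: [-2.4, -3.3, 10.0]
ee_pos: [0.5409, 0.2193, 0.2145]
finger_gap: 0.0781
ee_pos: [0.5101, 0.067, 0.213]
finger_gap: 0.0869
```

View pics/f1.png

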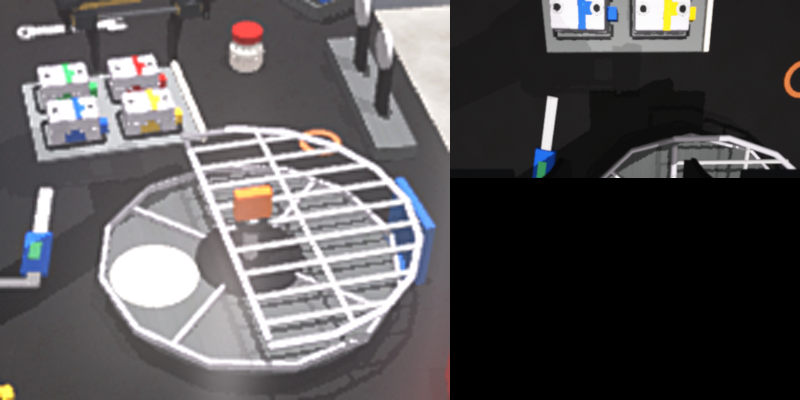

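All four caps sit in their own nests with lugs toward the white bar, and the white pocket (155,275) faces the front. One last numeric check of the white pocket, then I'll hand in.

```bash
python3 - <<'E'
from h import *
c=cam("side"); h=cv2.cvtColor(c["im"],cv2.COLOR_RGB2HSV); m=cv2.inRange(h,(0,0,225),(180,30,255)); m[:225]=0; m[:,:220]=0; m[:,275:]=0; m[260:]=0
n,l,s,ce=cv2.connectedComponentsWithStats(m); i=1+s[1:,4].argmax(); p=onz(c,*ce[i],.04); d=p[:2]-[.6285,-.127]
print(s[i],p,np.hypot(*d),np.degrees(np.arctan2(d[1],d[0]))%360)
if 178<np.degrees(np.arctan2(d[1],d[0]))%360<192: print(robot.sign_off())
E
```

```text
[225 225  40  35 772] [ 0.50625165 -0.14057138  0.04      ] 0.12299935330476294 186.33474247475598
the job is handed in; nothing more can be done
None
```

The job is handed in: all four bearing caps (red, yellow, green, blue) are seated flat in their own nests with lugs toward the white bar. The carousel is at rest with its white pocket facing the front, within about 1° of the front I measured from the guard edge.

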